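Rack the circuit modules and set the ioniser blower

ROBOT

A 7-joint arm with a two-finger parallel gripper is mounted at the origin on the work surface. World frame = base frame: x ahead of the robot, y to its left, z up, the work surface at z = 0. Lengths are in m, angles in rad, forces in N, time in s.
With the tool pointing down it reaches from about 0.425 to 0.975 m from the base axis. Payload 16.7 kg.
Tool frame: the origin (TCP) lies at the very end of the fingers, on their centre line; the grasp point (between the pads) lies 19 mm behind it; z points along the fingers, y is the line along which they close (so a half turn about z gives the same grasp; the last joint's range is limited). The gripper opens to 85 mm and grips with 20 to 120 N. Pads are 22 mm wide; open, the fingers measure 114 mm over their backs; the gripper's body (76 mm by 85 mm) begins 54 mm behind the grasp point. The pads swing forward as they close: fully open they stand 13 mm farther back than shut.
Start: joints at [1.123, 0.426, 0.074, 1.606, -0.034, 1.111, -0.067], TCP at [0.198, -0.645, 0.231] pointing down, gripper open.
Joint ranges: [-2.85, 2.85], [-0.5, 2.14], [-1.23, 1.37], [0.21, 2.46], [-1.02, 4.16], [0.16, 2.05], [-2.73, 2.73]. Speed limits (rad/s): [1.89, 1.89, 2.39, 2.39, 3.01, 3.01, 3.01].

INTERFACE

Orientations are given as a rotation vector (axis times angle).
In Python, from workcell import ctrl, cams, job_done gives the robot as it stands.
- The arm moves only by the tool send_rows, never from a script. Its argument "commands" is a list of rows, each an object of numbers: "wx", "wy", "wz": the turn, a rotation vector about the tool's x, y, z each as a share of 120 degrees, from -1 to 1; "x", "y", "z": the shift along the tool's x, y, z each as a share of 500 mm, from -1 to 1; "hand": the opening, from -1 (shut) to 1 (fully open). A call has exactly 8 rows; each row shifts and turns the commanded pose from where the row before left it, along the tool's axes as they then stand; what a row does not reach is not made up. A row lasts 1/10 s, in which the tool goes at most 50 mm and 8.59 degrees, less where a joint would pass 70% of its speed; a pose out of reach is approached as far as the arm can. A call with a number of a shift or a turn outside -1 to 1 is refused whole. A call with a gripper value outside its range is refused whole. The fingers move at their own pace and stop on an object; "squeeze" is the grip in N (left out, the last holds). Time passes only in rows, so rows that do not move let the fingers close, or fill a call up. It gives the time, the measured TCP pose, the force, the opening and the grip force at its end, in the units of the state.
- ctrl.get_obs(): the state, without advancing time (a new reading comes with each control period).
- cams.capture(name): name is "scene" or "top" or "wrist"; returns (picture, depth): 384x512x3 uint8, blue, green, red; 384x512 float32, m along the optical axis (not along the pixel's ray), 0 where there is no reading.
- cams.camera_info(name): a dict with "fx", "fy", "cx", "cy" (pixels), "extrinsics" (4x4, takes a point from camera to world coordinates). Camera axes: x right, y down, z forward; pixel columns grow to the right and rows downward; lengths in m; the calibration is good to about 2 mm. A picture is of the moment at which its call begins: read the wrist's pose just before it. camera_info takes no time and is no camera call; for the wrist camera it gives the pose at the moment of the call.
- job_done(): hands the job in; it is judged then, once.
The state is a dict: "t": time; "joints": joint angles; "joint_vel": joint speeds; "tau": joint torques, N m; "eef_pos": TCP position; "tcp_rot": TCP orientation; "wrist_force": force on the tool from outside, world axes, zero at the start; "moment": the same for the moment, N m; "width": finger opening in m; "gripper_force": force on a finger pad.
Only numpy, scipy, OpenCV 4.12 (cv2) and the standard library are available. Lean on these libraries where they do the work, as an engineer would, in place of code of your own. Each camera call takes 0.05 s, during which the arm holds its last target. There are 200 camera calls.

TASK

First turn the ioniser blower's dial off (back to its stop at zero), before any module goes in the rack. With the blower off, stand every flat circuit module upright on its thin edge in the grooves of the black ribbed rack, one to a groove, seated on the groove's floor and not sticking out past the rack's ends. When all stand there, turn the dial up until its pointer line points at the white setting tab on the scale; leave the other things on the bench alone.

Things in the scene. Friction and masses are not known exactly. Their poses are not given: they have to be found in the camera images.
- module0: one of up to four alike modules (absent: None): flat aluminium carrier 64 mm (own x) by 80 mm (own y) by 10 mm thick (own z) with a dark red circuit board let into its top face, 0.12 kg. Origin at the centre of its underside (the plain face). Starts lying flat on the bench, board side up, own y roughly towards the robot's left or right
- module0_mid (a point): the middle of module0, 5 mm above its origin along own z
- module1: one of up to four alike modules (absent: None): flat aluminium carrier 64 mm (own x) by 80 mm (own y) by 10 mm thick (own z) with a dark red circuit board let into its top face, 0.12 kg. Origin at the centre of its underside (the plain face). Starts lying flat on the bench, board side up, own y roughly towards the robot's left or right
- module1_mid (a point): the middle of module1, 5 mm above its origin along own z
- module2: one of up to four alike modules (absent: None): flat aluminium carrier 64 mm (own x) by 80 mm (own y) by 10 mm thick (own z) with a dark red circuit board let into its top face, 0.12 kg. Origin at the centre of its underside (the plain face). Starts lying flat on the bench, board side up, own y roughly towards the robot's left or right
- module2_mid (a point): the middle of module2, 5 mm above its origin along own z
- module3: one of up to four alike modules (absent: None): flat aluminium carrier 64 mm (own x) by 80 mm (own y) by 10 mm thick (own z) with a dark red circuit board let into its top face, 0.12 kg. Origin at the centre of its underside (the plain face). Starts lying flat on the bench, board side up, own y roughly towards the robot's left or right
- module3_mid (a point): the middle of module3, 5 mm above its origin along own z
- rack: fixed black ribbed rubber rack, 120 mm (own x) by 146 mm (own y), 26 mm high, origin at the centre of its underside. Six round-topped ribs 12 mm wide run along own x and leave five grooves 14 mm wide, centred at own y = -52, -26, 0, 26, 52 mm; groove floor 6 mm, rib tops 26 mm above the bench. A module stood in a groove on its 64 mm edge has its middle 46 mm above the bench
- ctrl: fixed control box of the ioniser blower, 110 mm (own x) by 120 mm (own y) by 52 mm high, origin at the centre of its underside; the speed dial is in the middle of its top, inside a scale of eleven white ticks 0.45 rad apart
- dial (a joint): angle of the black speed dial, rad, 0 to 4.5, grows clockwise seen from above; 0 = off, at the end stop. At 0 the white pointer line points 135 degrees (counter-clockwise seen from above) from the control box's own x. The dial turns about a vertical axis through the box's centre and has friction, so it stays where it is left
- dial_grip (a point): the point to grip the dial: on its axis, 84 mm above the bench, near the top of a bar 42 mm long, 14 mm wide and 30 mm tall (59 to 89 mm above the bench). The bar lies along the pointer line; below it a round skirt of 30 mm radius, top at 61 mm
- dial_pointer (a point): the point that the pointer aims at on the scale, 40 mm from the dial's axis; turns with the dial
- tab (a joint): angle at which the white setting tab (a raised house-shaped block 18 mm long, 10 mm wide, 9 mm high, on the outside of the scale, its point aiming inwards) sits on the scale, rad, counted as the dial's angle; it does not move in a run and cannot be felt
- tab_tip (a point): the inner tip of the white setting tab, 40 mm from the dial's axis
- driver: black-handled screwdriver, a bystander to leave alone
- tape: yellow roll of tape, a bystander to leave alone
- spool: reel with flanges, a bystander to leave alone
- flux: small amber bottle, a bystander to leave alone
- tweezers: steel tweezers, a bystander to leave alone
- partsbox: clear parts box, a bystander to leave alone
- weight: small brass weight, a bystander to leave alone
Things that resemble listed ones, but are neither listed nor needed, are in the scene too. What is shaped like the ctrl but pink or red is not meant. What is shaped like the module0 but orange or pink is not meant.

How it is judged:
By the outcome, as a careful person would: the job done as asked, in the order asked, and still so for the second after the job is handed in, with the robot touching nothing.
Of module0, module1, module2, module3 only 3 to 4 are there at a start; the rules pass over those that are not, and their reading is None.
At some moment in a run one of module0, module1, module2, module3 may be knocked a few centimetres aside while the robot is not near it.
Once in a run the grip may slacken for a moment while it holds something.
It also fails if it takes over 210 s, if anything falls off the work surface, if the arm or the gripper's body presses on something with over 40 N, if the wrist force passes 120 N, or if a joint passes its speed limit or range.

## Working session

There is one attempt and no reset: what is moved stays moved. The work goes in short steps, Python scripts to look and compute and a tool call to move; the robot and the scene stay as the last step left them, time stands still between calls to the robot, and variables do not carry over. Pictures are saved under pics/ and viewed, at most 14 in all, crops included, and the job is handed in when it is done.

Besides the shell and the picture viewer there is one more tool, called as name(argument=value, ...) on one line, values as JSON. send_rows: Moves the arm, as the interface text tells. Its arguments: {"type":"object","properties":{"commands":{"type":"array"},"squeeze":{"type":"number"}},"required":["commands"]}

```bash
ls; mkdir -p pics; python3 - <<'E'
from workcell import ctrl,cams
import cv2,numpy as np
o=ctrl.get_obs();print({k:np.round(v,3).tolist() for k,v in o.items()})
for n in("top","scene"):
    p,d=cams.capture(n);np.savez(f'{n}.npz',p=p,d=d);i=cams.camera_info(n);print(n,i)
    cv2.imwrite(f'pics/{n}0.png',cv2.resize(p,(800,600)))
E
```

```text
pics
{'t': 0.0, 'joints': [1.124, 0.427, 0.074, 1.607, -0.034, 1.111, -0.067], 'joint_vel': [-0.002, 0.001, -0.0, -0.0, -0.0, -0.001, 0.001], 'tau': [-0.0, -94.981, 3.761, -46.349, 0.019, 0.01, -0.0], 'eef_pos': [0.198, -0.645, 0.231], 'tcp_rot': [-3.106, -0.466, 0.0], 'wrist_force': [0.913, 0.114, -0.13], 'moment': [0.001, 0.018, 0.013], 'gripper_force': 0.0, 'width': 0.086}
top {'fx': 348.40655821131196, 'fy': 348.40655821131196, 'cx': 257.0363862975157, 'cy': 189.46196540323007, 'extrinsics': array([[-0.02110252, -0.99371388,  0.10994276,  0.46010478],
       [-0.99965934,  0.02266137,  0.01294841,  0.09161364],
       [-0.01535847, -0.10963206, -0.99385358,  1.09454153],
       [ 0.        ,  0.        ,  0.        ,  1.        ]])}
scene {'fx': 393.6068218298722, 'fy': 393.6068218298722, 'cx': 252.79065964523394, 'cy': 197.71726202856377, 'extrinsics': array([[ 6.72983175e-01,  4.73669739e-01, -5.68093852e-01,
         1.28011755e+00],
       [ 7.39657424e-01, -4.31735594e-01,  5.16247297e-01,
        -5.56450503e-01],
       [-7.35614181e-04, -7.67620580e-01, -6.40904130e-01,
         9.11520435e-01],
       [ 0.00000000e+00,  0.00000000e+00,  0.00000000e+00,
         1.00000000e+00]])}
```

View pics/top0.png

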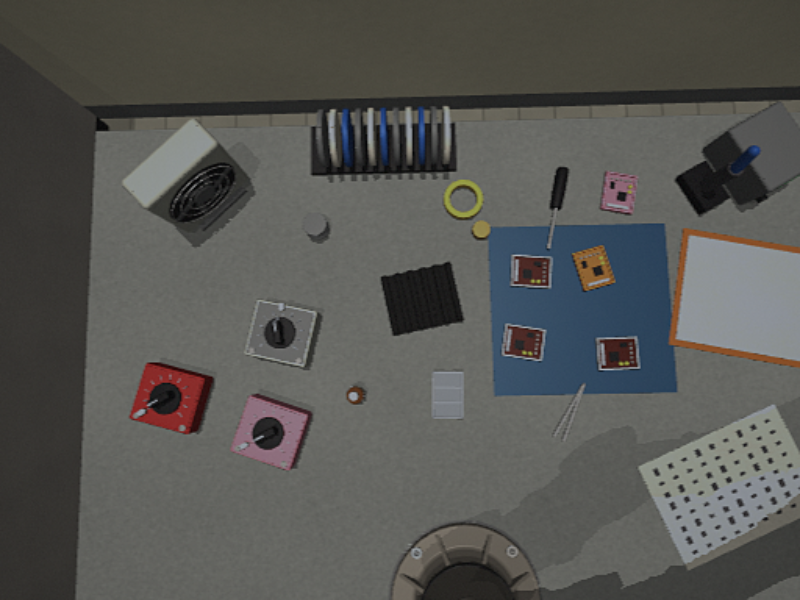

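View pics/scene0.png

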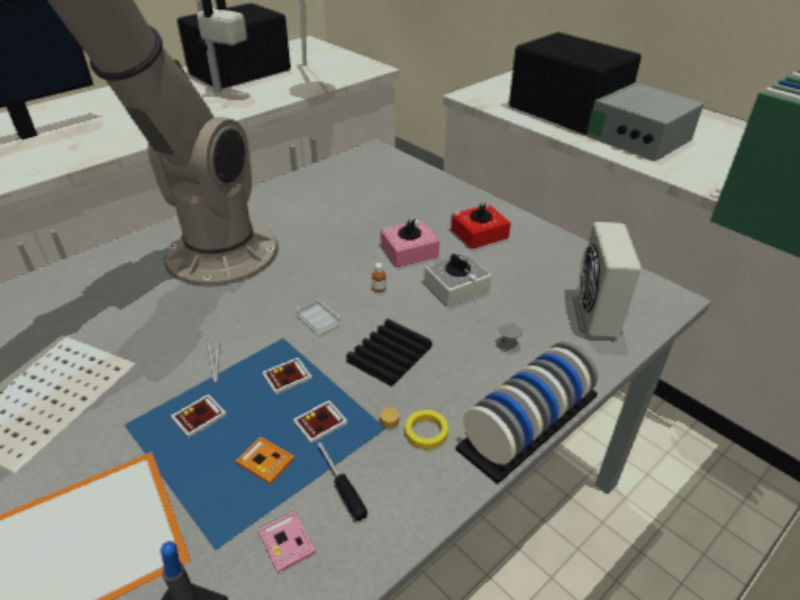

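Top view, in 800×600 pixels:
- **Dark red modules:** (531,271), (524,342), (618,353). The lookalikes are the orange board at (594,268) and the pink one at (619,192).
- **Control box:** the grey one at (282,333). The lookalikes are red (172,398) and pink (271,432).
- **Rack:** black and ribbed, at (422,298). The large dark reel stand at (384,140) isn't it.

Next I'll measure these and check a close crop.

```bash
cat > lib.py <<'E'
import numpy as np,cv2
from scipy.spatial.transform import Rotation as R
from workcell import ctrl,cams
def ray(i,u,v,z):
    E=i['extrinsics'];d=E[:3,:3]@np.array([(u-i['cx'])/i['fx'],(v-i['cy'])/i['fy'],1.]);o=E[:3,3]
    return o+d*(z-o[2])/d[2]
def plane(i,pts,z): return np.array([ray(i,u,v,z) for u,v in np.asarray(pts,float).reshape(-1,2)])
def rect(P):
    (cx,cy),(w,h),a=cv2.minAreaRect(P[:,:2].astype(np.float32)*1000)
    if w<h: w,h,a=h,w,a+90
    return np.round([cx,cy,w,h,(a+90)%180-90],1)   # mm, long axis angle in deg from world x
def plan(pos,rv=None):
    """shift (mm, tool axes of now) and turn (deg rotvec, tool axes) to get to a target"""
    o=ctrl.get_obs();Rn=R.from_rotvec(o['tcp_rot']);print('at',np.round(o['eef_pos'],4),np.round(o['tcp_rot'],3),'F',np.round(o['wrist_force'],1),'w',round(float(o['width']),4),'j',np.round(o['joints'],2),'t',o['t'])
    s=Rn.inv().apply(np.array(pos)-o['eef_pos'])
    print('shift/0.5:',np.round(s/.5,4))
    if rv is not None: print('turn/120:',np.round((Rn.inv()*R.from_rotvec(rv)).as_rotvec(degrees=True)/120,4))
E
python3 - <<'E'
from lib import *
f=np.load('top.npz');p=f['p'];d=f['d'];i=cams.camera_info('top')
h=cv2.cvtColor(p,cv2.COLOR_BGR2HSV)
def comps(m,lo,hi,z,name):
    m=m.astype(np.uint8)
    for c in cv2.findContours(m,cv2.RETR_EXTERNAL,cv2.CHAIN_APPROX_NONE)[0]:
        a=cv2.contourArea(c)
        if lo<a<hi: 
            b=cv2.boundingRect(c); print(name,b,a,rect(plane(i,c,z)))
red=((h[...,0]<8)|(h[...,0]>172))&(h[...,1]>120)&(h[...,2]<130)
comps(red,80,2000,.010,'red')
# white-ish module rims within the mat zone
al=(h[...,1]<90)&(h[...,2]>110)|red
z=np.zeros_like(al);z[155:245,316:430]=1
comps(al&z,150,2000,.010,'mod')
blk=(h[...,2]<55);z[:]=0;z[160:222,238:304]=1
comps(cv2.morphologyEx((blk&z).astype(np.uint8),cv2.MORPH_CLOSE,np.ones((5,5))),800,6000,.026,'rack')
print('depth box',d[190:240,155:207].min(),d[186,270])
c=p[180:245,150:215];cv2.imwrite('pics/box.png',cv2.resize(c,None,fx=6,fy=6,interpolation=cv2.INTER_CUBIC))
c2=p[150:250,230:430];c=np.vstack([cv2.resize(c,(600,600))[:300*0+600],])
cv2.imwrite('pics/mods.png',cv2.resize(c2,None,fx=4,fy=4,interpolation=cv2.INTER_CUBIC))
E
```

```text
red (93, 232, 43, 46) 263.5 [389.6 566.4 137.1 118.6  74.2]
red (384, 217, 24, 19) 307.5 [ 458.5 -317.2   67.3   54.4  -88.7]
red (323, 209, 24, 21) 207.5 [ 483.9 -132.9   67.6   54.8   80.1]
red (329, 164, 22, 19) 195.5 [ 625.9 -155.1   65.6   54.3   84.7]
mod (382, 215, 28, 22) 475.5 [ 458.2 -317.3   81.8   63.5  -88.4]
mod (321, 207, 29, 24) 504.0 [ 484.  -132.6   82.7   63.4   80.6]
mod (327, 163, 27, 22) 468.0 [ 625.7 -154.6   82.3   63.6   84.8]
rack (244, 168, 53, 47) 1690.0 [573.7  67.2 141.3 120.7 -78.9]
depth box 0.0 1.0975118
```

View pics/box.png

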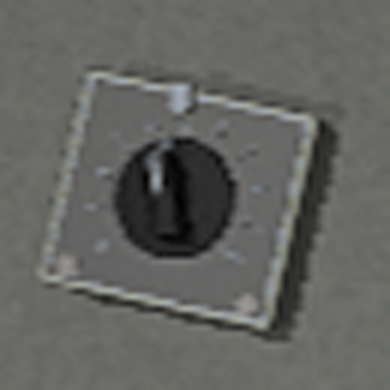

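The crop shows the grey box. The tab is at the top (180,97), the bar points slightly up-left (153,165), and the scale gap is at the bottom, towards the robot. All three modules measure about 82×63 mm, which fits 80×64. I'll work out the box pose, then go above it for a wrist view.

```bash
python3 - <<'E'
from lib import *
i=cams.camera_info('top')
g=lambda q:(np.array(q,float)+.5)/6-.5+[150,180]
C=np.array([ray(i,*g(q),.052) for q in [(92,73),(317,120),(266,327),(42,277)]])
print(np.round(C*1000,1),'mid',C.mean(0))
print([np.round(np.linalg.norm(C[k]-C[k-1])*1000,1) for k in range(4)])
x=(C[0]+C[1]-C[2]-C[3]);print('own x deg',np.degrees(np.arctan2(x[1],x[0])))
t=ray(i,*g((178,112)),.061);v=t-C.mean(0);print('tab',np.round(v*1000,1),np.degrees(np.arctan2(v[1],v[0])))
for q in[(153,165),(153,190),(160,145),(178,245)]:
  t=ray(i,*g(q),.089);v=t-C.mean(0);print('bar',np.round(v*1000,1))
E
cat > look.py <<'E'
import sys
from lib import *
n=sys.argv[1];i=cams.camera_info('wrist');p,d=cams.capture('wrist');np.savez(n+'.npz',p=p,d=d,**i);cv2.imwrite(f'pics/{n}.png',p)
E
cat > go.py <<'E'
import sys
from lib import *
a=[float(x) for x in sys.argv[1:]]
plan(a[:3],(R.from_euler('z',a[3],degrees=True)*R.from_euler('x',a[4] if len(a)>4 else 0,degrees=True)*R.from_rotvec([np.pi,0,0])).as_rotvec() if len(a)>3 else None)
E
python3 go.py .57 .33 .33 0
```

```text
[[574.8 383.6  52. ]
 [548.6 270.1  52. ]
 [446.1 295.9  52. ]
 [473.2 407.8  52. ]] mid [0.51065839 0.339358   0.052     ]
[np.float64(104.5), np.float64(116.5), np.float64(105.6), np.float64(115.1)]
own x deg -13.752524767032094
tab [42.7 -1.4  9. ] -1.9059463755813641
bar [14.7  3.9 37. ]
bar [ 2.7  3.9 37. ]
bar [24.3  0.6 37. ]
bar [-24.   -8.3  37. ]
at [ 0.1979 -0.645   0.2307] [-3.106 -0.466  0.   ] F [ 0.7  0.6 -0.1] w 0.0852 j [ 1.12  0.43  0.07  1.61 -0.03  1.11 -0.07] t 0.1
shift/0.5: [ 1.2835 -1.6461 -0.1969]
turn/120: [-5.000e-04  1.000e-04  1.422e-01]
```

send_rows(commands=[{"wz":0.0711,"z":-0.1},{"wz":0.0711,"z":-0.1},{"x":0.066,"y":-0.072},{"x":0.066,"y":-0.072},{"x":0.066,"y":-0.072},{"x":0.066,"y":-0.072},{"x":0.066,"y":-0.072},{"x":0.066,"y":-0.072}])

```text
validation failed for argument at $.co...
```

send_rows(commands=[{"x":0.066,"y":-0.072},{"x":0.066,"y":-0.072},{"x":0.066,"y":-0.072},{"x":0.066,"y":-0.072},{"x":0.066,"y":-0.072},{"x":0.066,"y":-0.072},{"y":-0.09},{"y":-0.09}])

```text
validation failed for argument at $.co...
```

send_rows(commands=[{"y":-0.09},{"y":-0.09},{"y":-0.09},{"y":-0.09},{"y":-0.09},{"y":-0.09},{"y":-0.09},{"y":-0.09}])

```text
validation failed for argument at $.co...
```

```bash
python3 go.py .51 .338 .33 0; python3 look.py w1; python3 -c "
from lib import *;i=cams.camera_info('wrist');print(i)"
```

```text
at [ 0.1979 -0.645   0.2307] [-3.106 -0.466  0.   ] F [ 0.7  0.6 -0.1] w 0.0852 j [ 1.12  0.43  0.07  1.61 -0.03  1.11 -0.07] t 0.1
shift/0.5: [ 1.1735 -1.6966 -0.1969]
turn/120: [-5.000e-04  1.000e-04  1.422e-01]
{'fx': 286.29459925310016, 'fy': 286.29459925310016, 'cx': 250.7210972372111, 'cy': 192.81778130131002, 'extrinsics': array([[ 2.94247420e-01, -9.22526997e-01, -2.49724640e-01,
         2.61032782e-01],
       [-9.55729049e-01, -2.84206538e-01, -7.62143607e-02,
        -6.24024774e-01],
       [-6.63569941e-04,  2.61094972e-01, -9.65312890e-01,
         3.72857675e-01],
       [ 0.00000000e+00,  0.00000000e+00,  0.00000000e+00,
         1.00000000e+00]])}
```

View pics/w1.png

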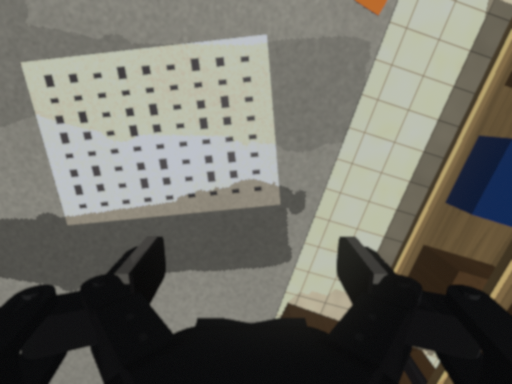

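The call was refused, so rows probably need all seven fields. This wrist picture is still from the start pose: it shows the perforated sheet and the fingers at (150,250) and (350,250).

send_rows(commands=[{"wx":0,"wy":0,"wz":0.0711,"x":0,"y":0,"z":-0.1,"hand":1},{"wx":0,"wy":0,"wz":0.0711,"x":0,"y":0,"z":-0.1,"hand":1},{"wx":0,"wy":0,"wz":0,"x":0.066,"y":-0.072,"z":0,"hand":1},{"wx":0,"wy":0,"wz":0,"x":0.066,"y":-0.072,"z":0,"hand":1},{"wx":0,"wy":0,"wz":0,"x":0.066,"y":-0.072,"z":0,"hand":1},{"wx":0,"wy":0,"wz":0,"x":0.066,"y":-0.072,"z":0,"hand":1},{"wx":0,"wy":0,"wz":0,"x":0.066,"y":-0.072,"z":0,"hand":1},{"wx":0,"wy":0,"wz":0,"x":0.066,"y":-0.072,"z":0,"hand":1}], squeeze=60)

```text
t: 0.95
eef_pos: [0.397, -0.4275, 0.3313]
tcp_rot: [3.142, -0.0, -0.0]
wrist_force: [0.6, -0.5, -0.3]
width: 0.0856
gripper_force: 0.0
```

send_rows(commands=[{"wx":0,"wy":0,"wz":0,"x":0.06,"y":-0.08,"z":0,"hand":1},{"wx":0,"wy":0,"wz":0,"x":0.06,"y":-0.08,"z":0,"hand":1},{"wx":0,"wy":0,"wz":0,"x":0.06,"y":-0.08,"z":0,"hand":1},{"wx":0,"wy":0,"wz":0,"x":0.06,"y":-0.08,"z":0,"hand":1},{"wx":0,"wy":0,"wz":0,"x":0.06,"y":-0.08,"z":0,"hand":1},{"wx":0,"wy":0,"wz":0,"x":0,"y":-0.1,"z":0,"hand":1},{"wx":0,"wy":0,"wz":0,"x":0,"y":-0.1,"z":0,"hand":1},{"wx":0,"wy":0,"wz":0,"x":0,"y":-0.1,"z":0,"hand":1}])

```text
t: 1.75
eef_pos: [0.5457, -0.0773, 0.3311]
tcp_rot: [-3.142, 0.0, 0.001]
wrist_force: [0.5, -0.0, 0.1]
width: 0.0854
gripper_force: 0.0
```

send_rows(commands=[{"wx":0,"wy":0,"wz":0,"x":0,"y":-0.1,"z":0,"hand":1},{"wx":0,"wy":0,"wz":0,"x":0,"y":-0.1,"z":0,"hand":1},{"wx":0,"wy":0,"wz":0,"x":-0.02,"y":-0.1,"z":0,"hand":1},{"wx":0,"wy":0,"wz":0,"x":-0.02,"y":-0.1,"z":0,"hand":1},{"wx":0,"wy":0,"wz":0,"x":-0.02,"y":-0.1,"z":0,"hand":1},{"wx":0,"wy":0,"wz":0,"x":-0.02,"y":-0.1,"z":0,"hand":1},{"wx":0,"wy":0,"wz":0,"x":-0.02,"y":-0.1,"z":0,"hand":1},{"wx":0,"wy":0,"wz":0,"x":-0.02,"y":-0.1,"z":0,"hand":1}])

```text
t: 2.55
eef_pos: [0.4865, 0.3166, 0.3314]
tcp_rot: [-3.142, 0.001, -0.0]
wrist_force: [1.9, -0.6, 0.9]
width: 0.0851
gripper_force: 0.0
```

```bash
python3 go.py .51 .338 .33 0; python3 look.py w2
```

```text
at [0.4865 0.3166 0.3314] [-3.142e+00  1.000e-03 -0.000e+00] F [ 1.9 -0.6  0.9] w 0.0851 j [-0.25  0.24 -0.52  1.67  0.12  1.27 -2.37] t 2.55
shift/0.5: [ 0.0469 -0.0428  0.0028]
turn/120: [-0.     -0.0001 -0.0002]
```

View pics/w2.png

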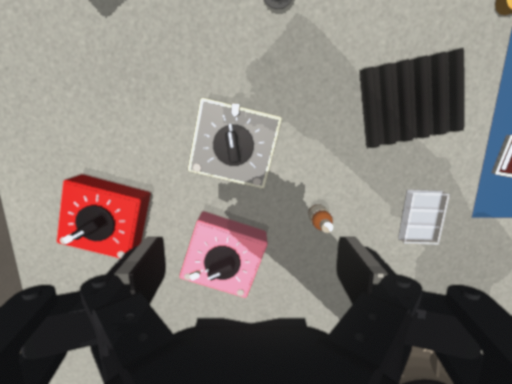

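The wrist view shows the grey box at (235,143), the tab at (235,110), the pointer upward (231,130), and the rack at (415,98). I'll refine from an enlarged crop.

```bash
python3 - <<'E'
from lib import *
f=np.load('w2.npz');p=f['p'];c=p[92:192,180:290]
cv2.imwrite('pics/w2c.png',cv2.resize(c,None,fx=6,fy=6,interpolation=cv2.INTER_CUBIC)[:600,:660])
E
```

```text
(no output)
```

View pics/w2c.png

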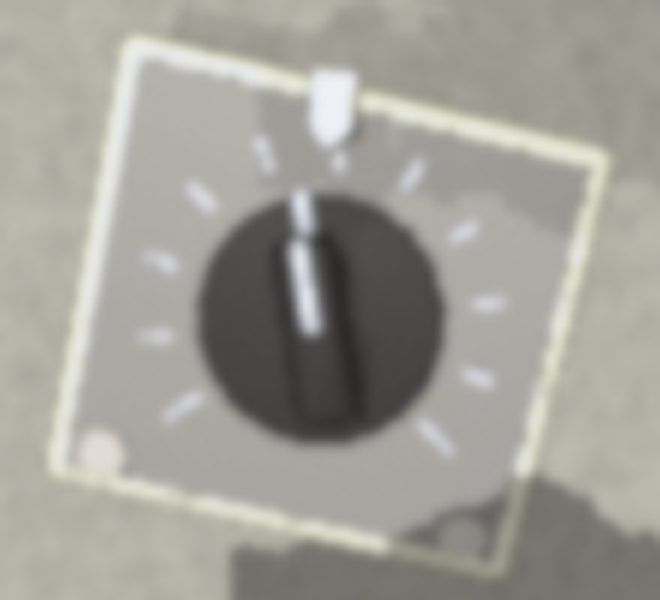

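```bash
python3 - <<'E'
from lib import *
f=np.load('w2.npz');i={k:f[k] for k in f.files}
g=lambda q,z:ray(i,*((np.array(q,float)+.5)/6-.5+[180,92]),z)
C=np.array([g(q,.052) for q in [(128,38),(610,152),(502,575),(52,472)]])
m=C.mean(0);print(np.round(m,4),[np.round(np.linalg.norm(C[k]-C[k-1])*1000,1) for k in range(4)])
x=(C[0]+C[1]-C[2]-C[3]);y=C[0]+C[3]-C[1]-C[2];ax=np.degrees(np.arctan2(x[1],x[0]));ay=np.degrees(np.arctan2(y[1],y[0]))-90;print(ax,ay)
T=[(185,407),(155,337),(160,262),(202,195),(265,155),(340,160),(412,175),(463,232),(488,303),(478,377),(435,438)]
P=np.array([g(q,.053) for q in T]);
# circle fit
A=np.c_[2*P[:,:2],np.ones(11)];s=np.linalg.lstsq(A,(P[:,:2]**2).sum(1),rcond=None)[0];print('circ',s[:2],np.sqrt(s[2]+s[:2]@s[:2]))
c=s[:2]
ang=np.unwrap([np.arctan2(*(q[:2]-c)[::-1]) for q in P]);print('ticks',np.round(ang,2));k=np.polyfit(np.arange(11),ang,1);print(k,'own x from ticks',np.degrees(k[1])-135)
dk=g((321,316),.061);print('skirt',dk)
for n,q,z in[('tab',(330,147),.057),('skirt line',(299,195),.061),('bar front',(292,242),.089),('bar in',(315,333),.089)]:
  w=g(q,z);print(n,np.round(w,4),'dial',k[1]-np.arctan2(*(w[:2]-c)[::-1]),np.linalg.norm(w[:2]-c))
a=g((292,242),.089);b=g((315,333),.089);print('line ang',np.degrees(np.arctan2(*(a-b)[:2][::-1])))
E
python3 go.py .51 .338 .33 0
```

```text
[0.5118 0.3433 0.052 ] [np.float64(105.3), np.float64(116.0), np.float64(106.2), np.float64(115.4)]
-13.086891249462779 -12.993631795567069
circ [0.51088827 0.34391587] 0.04031385273325772
ticks [ 2.13  1.67  1.22  0.75  0.31 -0.14 -0.57 -1.02 -1.47 -1.91 -2.37]
[-0.44836098  2.11456911] own x from ticks -13.844114529467944
skirt [0.51280716 0.34331923 0.061     ]
tab [0.5516 0.3408 0.057 ] dial 2.189872496851771 0.04085278274836567
skirt line [0.5408 0.348  0.061 ] dial 1.9781674880334563 0.03019173820210795
bar front [0.5316 0.3477 0.089 ] dial 1.9322008024794102 0.021024672727653522
bar in [0.5118 0.343  0.089 ] dial 2.9208135871633827 0.0012506372558426526
line ang 13.389352769560958
at [0.483  0.325  0.3313] [-3.138e+00 -1.200e-02  2.000e-03] F [-7.8  6.4 -2.3] w 0.0855 j [-0.26  0.24 -0.53  1.67  0.12  1.27 -2.38] t 2.6
shift/0.5: [ 0.0543 -0.0256  0.0027]
turn/120: [-0.0017  0.0006  0.0036]
```

send_rows(commands=[{"wx":0,"wy":0,"wz":-0.046,"x":0.054,"y":-0.03,"z":0.06,"hand":1},{"wx":0,"wy":0,"wz":-0.046,"x":0,"y":0,"z":0.06,"hand":1},{"wx":0,"wy":0,"wz":0,"x":0,"y":0,"z":0.06,"hand":1},{"wx":0,"wy":0,"wz":0,"x":0,"y":0,"z":0.06,"hand":1},{"wx":0,"wy":0,"wz":0,"x":0,"y":0,"z":0.06,"hand":1},{"wx":0,"wy":0,"wz":0,"x":0,"y":0,"z":0,"hand":1},{"wx":0,"wy":0,"wz":0,"x":0,"y":0,"z":0,"hand":1},{"wx":0,"wy":0,"wz":0,"x":0,"y":0,"z":0,"hand":1}])

```text
t: 3.4
eef_pos: [0.5149, 0.3305, 0.1831]
tcp_rot: [-3.126, -0.302, -0.003]
wrist_force: [-0.5, -0.6, -0.2]
width: 0.0854
gripper_force: 0.0
```

```bash
python3 look.py w3; python3 go.py .511 .3415 .18 11;python3 - <<'E'
from lib import *
p=cv2.imread('pics/w3.png');cv2.imwrite('pics/w3c.png',cv2.resize(p[60:300,110:390],None,fx=2.5,fy=2.5,interpolation=cv2.INTER_CUBIC))
E
```

```text
at [0.515  0.3304 0.1832] [-3.126e+00 -3.020e-01 -3.000e-03] F [0.  0.7 0.8] w 0.0854 j [-0.27  0.42 -0.52  1.78  0.24  1.01 -2.26] t 3.45
shift/0.5: [-0.0036 -0.0232  0.0064]
turn/120: [-0.0004 -0.0011  0.0003]
```

View pics/w3c.png

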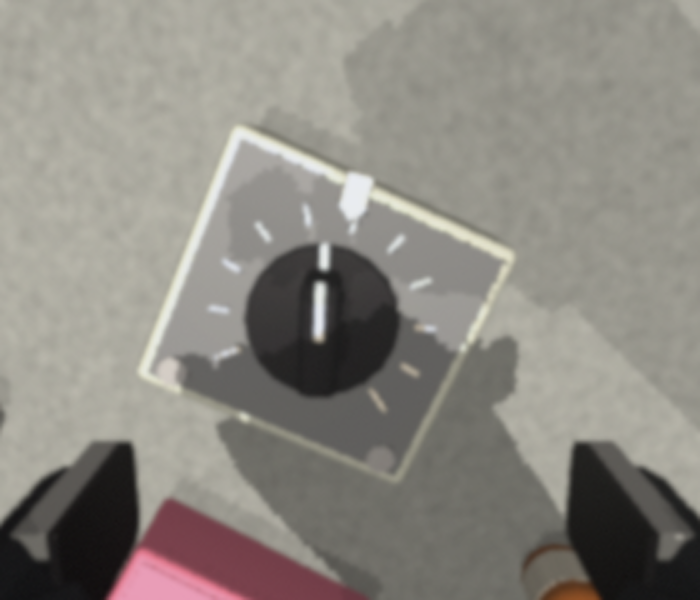

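The bar is vertical in the crop, so its yaw matches the tool. The dial centre is near (321,318), the tab tip at (353,218), and the finger midline at x≈352.

```bash
cat > box.py <<'E'
from lib import *
def meas(npz,corn,ticks,tab,pts,off,s):
    f=np.load(npz);i={k:f[k] for k in f.files}
    g=lambda q,z:ray(i,*((np.array(q,float)+.5)/s-.5+off),z)
    C=np.array([g(q,.052) for q in corn]);print('corner mid',C.mean(0))
    P=np.array([g(q,.053) for q in ticks])
    A=np.c_[2*P[:,:2],np.ones(11)];w=np.linalg.lstsq(A,(P[:,:2]**2).sum(1),rcond=None)[0];c=w[:2];print('circ',c)
    ang=np.unwrap([np.arctan2(*(q[:2]-c)[::-1]) for q in P]);z0=np.mean(ang+.45*np.arange(11));print('zero dir deg',np.degrees(z0))
    for q,z in [(tab,.057)]+pts:
        w=g(q,z)[:2]-c;print('dial',z0-np.arctan2(w[1],w[0]),np.linalg.norm(w))
E
python3 - <<'E'
from box import *
meas('w3.npz',[(238,125),(516,255),(400,482),(140,375)],[(227,353),(219,309),(231,266),(263,231),(308,215),(353,228),(397,243),(421,283),(427,328),(410,370),(378,400)],(353,219),[((325,247),.061),((320,284),.089)],[110,60],2.5)
E
```

```text
corner mid [0.51203532 0.34303263 0.052     ]
circ [0.51067015 0.34336015]
zero dir deg 121.7021332711842
dial 2.2237958453645508 0.04134517612791686
dial 1.9836320664887754 0.029740369506249968
dial 1.9714934345572288 0.021280479593270923
```

send_rows(commands=[{"wx":0,"wy":0,"wz":0.01,"x":-0.003,"y":-0.026,"z":0,"hand":1},{"wx":0,"wy":0,"wz":0,"x":0,"y":0,"z":0.05,"hand":0.2},{"wx":0,"wy":0,"wz":0,"x":0,"y":0,"z":0.05,"hand":0.2},{"wx":0,"wy":0,"wz":0,"x":0,"y":0,"z":0.05,"hand":0.2},{"wx":0,"wy":0,"wz":0,"x":0,"y":0,"z":0.05,"hand":0.2},{"wx":0,"wy":0,"wz":0,"x":0,"y":0,"z":0.034,"hand":0.2},{"wx":0,"wy":0,"wz":0,"x":0,"y":0,"z":0,"hand":0.2},{"wx":0,"wy":0,"wz":0,"x":0,"y":0,"z":0,"hand":0.2}])

```text
t: 4.25
eef_pos: [0.5107, 0.3428, 0.0654]
tcp_rot: [-3.13, -0.269, -0.001]
wrist_force: [-0.1, 0.0, 0.6]
width: 0.0511
gripper_force: 0.0
```

send_rows(commands=[{"wx":0,"wy":0,"wz":0,"x":0,"y":0,"z":0,"hand":-1},{"wx":0,"wy":0,"wz":0,"x":0,"y":0,"z":0,"hand":-1},{"wx":0,"wy":0,"wz":0,"x":0,"y":0,"z":0,"hand":-1},{"wx":0,"wy":0,"wz":0,"x":0,"y":0,"z":0,"hand":-1},{"wx":0,"wy":0,"wz":0,"x":0,"y":0,"z":0,"hand":-1},{"wx":0,"wy":0,"wz":0,"x":0,"y":0,"z":0,"hand":-1},{"wx":0,"wy":0,"wz":0,"x":0,"y":0,"z":0,"hand":-1},{"wx":0,"wy":0,"wz":0,"x":0,"y":0,"z":0,"hand":-1}], squeeze=40)

```text
t: 5.05
eef_pos: [0.511, 0.3422, 0.0655]
tcp_rot: [3.13, 0.269, 0.002]
wrist_force: [-1.3, -4.2, 10.2]
width: 0.0138
gripper_force: 39.6
```

```bash
python3 go.py .511 .343 .066 121.5;
```

```text
at [0.511  0.3422 0.0655] [3.13e+00 2.69e-01 2.00e-03] F [-1.3 -4.2 10.2] w 0.0138 j [-0.34  0.56 -0.47  1.85  0.34  0.81 -2.38] t 5.05
shift/0.5: [ 0.0003 -0.0017 -0.001 ]
turn/120: [ 7.000e-04 -3.000e-04 -9.308e-01]
```

send_rows(commands=[{"wx":0,"wy":0,"wz":-0.07,"x":0,"y":0,"z":0,"hand":-1},{"wx":0,"wy":0,"wz":-0.07,"x":0,"y":0,"z":0,"hand":-1},{"wx":0,"wy":0,"wz":-0.07,"x":0,"y":0,"z":0,"hand":-1},{"wx":0,"wy":0,"wz":-0.07,"x":0,"y":0,"z":0,"hand":-1},{"wx":0,"wy":0,"wz":-0.07,"x":0,"y":0,"z":0,"hand":-1},{"wx":0,"wy":0,"wz":-0.07,"x":0,"y":0,"z":0,"hand":-1},{"wx":0,"wy":0,"wz":-0.07,"x":0,"y":0,"z":0,"hand":-1},{"wx":0,"wy":0,"wz":0,"x":0,"y":0,"z":0,"hand":-1}])

```text
t: 5.85
eef_pos: [0.5112, 0.3419, 0.0655]
tcp_rot: [2.59, 1.777, 0.002]
wrist_force: [-1.7, -4.3, 13.8]
width: 0.0131
gripper_force: 40.3
```

send_rows(commands=[{"wx":0,"wy":0,"wz":-0.07,"x":0,"y":0,"z":0,"hand":-1},{"wx":0,"wy":0,"wz":-0.07,"x":0,"y":0,"z":0,"hand":-1},{"wx":0,"wy":0,"wz":-0.07,"x":0,"y":0,"z":0,"hand":-1},{"wx":0,"wy":0,"wz":-0.07,"x":0,"y":0,"z":0,"hand":-1},{"wx":0,"wy":0,"wz":-0.07,"x":0,"y":0,"z":0,"hand":-1},{"wx":0,"wy":0,"wz":0,"x":0,"y":0,"z":0,"hand":-1},{"wx":0,"wy":0,"wz":0,"x":0,"y":0,"z":0,"hand":-1},{"wx":0,"wy":0,"wz":0,"x":0,"y":0,"z":0,"hand":-1}])

```text
t: 6.65
eef_pos: [0.5114, 0.3418, 0.0655]
tcp_rot: [1.788, 2.581, 0.001]
wrist_force: [-0.7, -5.9, 11.1]
width: 0.0132
gripper_force: 40.1
```

```bash
python3 go.py .511 .343 .066 121.5; python3 -c "
from lib import *;print(ctrl.get_obs()['moment'])"
```

```text
at [0.5114 0.3418 0.0655] [1.788e+00 2.581e+00 1.000e-03] F [-0.7 -5.9 11.1] w 0.0132 j [-0.06  0.68 -0.87  1.83  0.64  0.94 -0.86] t 6.65
shift/0.5: [ 0.0024  0.0002 -0.001 ]
turn/120: [ 0.0006  0.0006 -0.091 ]
[-1.1606692   0.05371919  0.07660371]
```

send_rows(commands=[{"wx":0,"wy":0,"wz":-0.04,"x":0,"y":0,"z":0,"hand":-1},{"wx":0,"wy":0,"wz":-0.03,"x":0,"y":0,"z":0,"hand":-1},{"wx":0,"wy":0,"wz":-0.01,"x":0,"y":0,"z":0,"hand":-1},{"wx":0,"wy":0,"wz":-0.01,"x":0,"y":0,"z":0,"hand":-1},{"wx":0,"wy":0,"wz":0,"x":0,"y":0,"z":0,"hand":-1},{"wx":0,"wy":0,"wz":0,"x":0,"y":0,"z":0,"hand":-1},{"wx":0,"wy":0,"wz":0,"x":0,"y":0,"z":0,"hand":-1},{"wx":0,"wy":0,"wz":0,"x":0,"y":0,"z":0,"hand":-1}])

```text
t: 7.45
eef_pos: [0.5114, 0.3419, 0.0655]
tcp_rot: [1.537, 2.738, 0.001]
wrist_force: [-0.5, -4.9, 11.4]
width: 0.0129
gripper_force: 40.1
```

```bash
python3 go.py .511 .343 .066 121.5; python3 -c "
from lib import *;print(ctrl.get_obs()['moment'])"
```

```text
at [0.5114 0.3419 0.0655] [1.537e+00 2.738e+00 1.000e-03] F [-0.5 -4.9 11.4] w 0.0129 j [-0.03  0.7  -0.91  1.83  0.67  0.95 -0.69] t 7.45
shift/0.5: [ 0.0023  0.0005 -0.001 ]
turn/120: [ 0.0007  0.0008 -0.001 ]
[-1.17477892  0.05511901  0.04346853]
```

send_rows(commands=[{"wx":0,"wy":0,"wz":-0.01,"x":0,"y":0,"z":0,"hand":-1},{"wx":0,"wy":0,"wz":-0.01,"x":0,"y":0,"z":0,"hand":-1},{"wx":0,"wy":0,"wz":0,"x":0,"y":0,"z":0,"hand":-1},{"wx":0,"wy":0,"wz":0,"x":0,"y":0,"z":0,"hand":-1},{"wx":0,"wy":0,"wz":0,"x":0,"y":0,"z":0,"hand":-1},{"wx":0,"wy":0,"wz":0,"x":0,"y":0,"z":0,"hand":-1},{"wx":0,"wy":0,"wz":0,"x":0,"y":0,"z":0,"hand":-1},{"wx":0,"wy":0,"wz":0,"x":0,"y":0,"z":0,"hand":-1}])

```text
t: 8.25
eef_pos: [0.5114, 0.3419, 0.0655]
tcp_rot: [1.481, 2.769, 0.001]
wrist_force: [0.0, -4.3, 11.0]
width: 0.0136
gripper_force: 42.7
```

```bash
python3 go.py .511 .343 .066 121.5; python3 -c "
from lib import *;print(ctrl.get_obs()['moment'])"
```

```text
at [0.5114 0.3419 0.0655] [1.481e+00 2.769e+00 1.000e-03] F [ 0.  -4.3 11. ] w 0.0136 j [-0.03  0.7  -0.92  1.83  0.68  0.96 -0.66] t 8.25
shift/0.5: [ 0.0024  0.0005 -0.0009]
turn/120: [0.0006 0.0007 0.0185]
[-1.0393303  -0.037455   -0.83992782]
```

send_rows(commands=[{"wx":0,"wy":0,"wz":0.008,"x":0,"y":0,"z":0,"hand":-1},{"wx":0,"wy":0,"wz":0,"x":0,"y":0,"z":0,"hand":0.3},{"wx":0,"wy":0,"wz":0,"x":0,"y":0,"z":0,"hand":0.3},{"wx":0,"wy":0,"wz":0,"x":0,"y":0,"z":-0.02,"hand":0.3},{"wx":0,"wy":0,"wz":0,"x":0,"y":0,"z":-0.1,"hand":0.3},{"wx":0,"wy":0,"wz":0,"x":0,"y":0,"z":-0.1,"hand":1},{"wx":0,"wy":0,"wz":0,"x":0,"y":0,"z":-0.1,"hand":1},{"wx":0,"wy":0,"wz":0,"x":0,"y":0,"z":-0.1,"hand":1}])

```text
t: 9.05
eef_pos: [0.5097, 0.3424, 0.2772]
tcp_rot: [-1.5, -2.76, -0.001]
wrist_force: [1.1, 0.4, -0.5]
width: 0.0851
gripper_force: 0.0
```

```bash
python3 go.py .48 .08 .31 11; python3 - <<'E'
from lib import *
p,d=cams.capture('top');np.savez('top1.npz',p=p,d=d)
p2,_=cams.capture('scene')
a=cv2.resize(p[180:245,150:215],(390,390),interpolation=cv2.INTER_CUBIC)
b=cv2.resize(p2[140:200,260:325],(390,390),interpolation=cv2.INTER_CUBIC)
cv2.imwrite('pics/dial1.png',np.hstack([a,b]))
E
```

```text
at [0.5097 0.3424 0.2772] [-1.50e+00 -2.76e+00 -1.00e-03] F [ 1.1  0.4 -0.5] w 0.0851 j [ 0.09  0.49 -1.08  1.65  0.44  1.28 -0.49] t 9.05
shift/0.5: [-0.4083 -0.3352 -0.0658]
turn/120: [-0.000e+00 -2.000e-04  9.328e-01]
```

View pics/dial1.png

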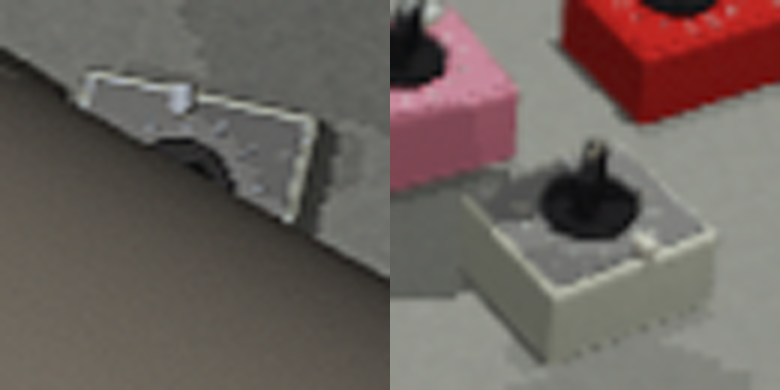

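Scene view: the grey box's bar now points away from the tab. Together with the torque jump on reaching the stop, that confirms the dial is off. Next I'll look at the rack and modules from above, with tool yaw 90.

send_rows(commands=[{"wx":0,"wy":0,"wz":0.067,"x":0,"y":0,"z":-0.03,"hand":1},{"wx":0,"wy":0,"wz":0.067,"x":0,"y":0,"z":-0.03,"hand":1},{"wx":0,"wy":0,"wz":0.067,"x":0,"y":0,"z":-0.03,"hand":1},{"wx":0,"wy":0,"wz":0.067,"x":0,"y":0,"z":-0.03,"hand":1},{"wx":0,"wy":0,"wz":0,"x":-0.09,"y":0.015,"z":0,"hand":1},{"wx":0,"wy":0,"wz":0,"x":-0.09,"y":0.015,"z":0,"hand":1},{"wx":0,"wy":0,"wz":0,"x":-0.09,"y":0.015,"z":0,"hand":1},{"wx":0,"wy":0,"wz":0,"x":-0.09,"y":0.015,"z":0,"hand":1}])

```text
t: 9.95
eef_pos: [0.5423, 0.1613, 0.335]
tcp_rot: [2.206, 2.236, 0.001]
wrist_force: [0.8, -0.3, -0.3]
width: 0.0854
gripper_force: 0.0
```

send_rows(commands=[{"wx":0,"wy":0,"wz":0,"x":-0.09,"y":0.015,"z":0,"hand":1},{"wx":0,"wy":0,"wz":0,"x":-0.09,"y":0.015,"z":0,"hand":1},{"wx":0,"wy":0,"wz":0,"x":-0.09,"y":0.015,"z":0,"hand":1},{"wx":0,"wy":0,"wz":0,"x":-0.09,"y":0.015,"z":0,"hand":1},{"wx":0,"wy":0,"wz":0,"x":0,"y":0,"z":0,"hand":1},{"wx":0,"wy":0,"wz":0,"x":0,"y":0,"z":0,"hand":1},{"wx":0,"wy":0,"wz":0,"x":0,"y":0,"z":0,"hand":1},{"wx":0,"wy":0,"wz":0,"x":0,"y":0,"z":0,"hand":1}])

```text
t: 10.75
eef_pos: [0.5746, -0.0153, 0.3347]
tcp_rot: [2.205, 2.238, 0.001]
wrist_force: [0.1, 0.2, -1.2]
width: 0.0852
gripper_force: 0.0
```

```bash
python3 look.py w4; python3 go.py .57 -.25 .33 90
```

```text
at [ 0.5747 -0.0155  0.3346] [2.205 2.237 0.   ] F [-0.5  0.   0.7] w 0.0854 j [ 0.64  0.29 -0.9   1.66  0.24  1.3  -0.28] t 10.8
shift/0.5: [-0.4688 -0.0162  0.0092]
turn/120: [ 0.0001 -0.      0.007 ]
```

View pics/w4.png

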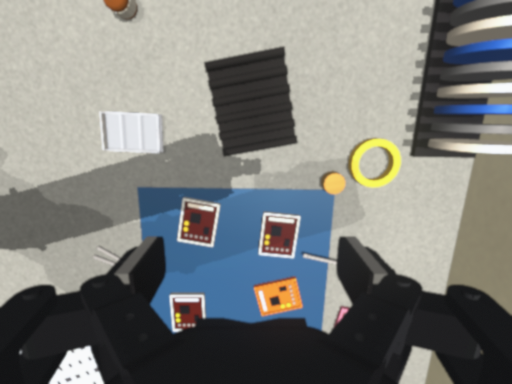

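The wrist view shows the rack at (252,100), two modules at (199,222) and (280,235), and the third partly hidden at (187,312). The orange decoy is at (277,297).

```bash
cat > mods.py <<'E'
import sys
from lib import *
def mods(f,box,z=.010):
    p=f['p'];h=cv2.cvtColor(p,cv2.COLOR_BGR2HSV)
    red=((h[...,0]<8)|(h[...,0]>172))&(h[...,1]>110)&(h[...,2]<150)
    m=((h[...,1]<75)&(h[...,2]>115)|red)
    k=np.zeros(m.shape,bool);k[box[0]:box[1],box[2]:box[3]]=1
    i={q:f[q] for q in f.files} if 'fx' in f.files else cams.camera_info('top')
    for c in cv2.findContours((m&k).astype(np.uint8),cv2.RETR_EXTERNAL,cv2.CHAIN_APPROX_NONE)[0]:
        P=plane(i,c,z);r=rect(P)
        if 50<r[3]<75 and 70<r[2]<95: print('mod',cv2.boundingRect(c),r)
if __name__=='__main__':
    mods(np.load(sys.argv[1]),[int(x) for x in sys.argv[2:6]])
E
python3 mods.py w4.npz 190 300 130 330; python3 - <<'E'
from lib import *
f=np.load('w4.npz');p=f['p'];i={q:f[q] for q in f.files}
m=(p.max(2)<75)
k=np.zeros(m.shape,bool);k[35:170,190:310]=1
m=cv2.morphologyEx((m&k).astype(np.uint8),cv2.MORPH_OPEN,np.ones((3,3)))
for c in cv2.findContours(m,cv2.RETR_EXTERNAL,cv2.CHAIN_APPROX_NONE)[0]:
    if cv2.contourArea(c)>2000: print(cv2.boundingRect(c),[rect(plane(i,c,z)) for z in(.022,)])
c=p[35:170,185:315];cv2.imwrite('pics/rack.png',cv2.resize(c,None,fx=4.4,fy=4.4,interpolation=cv2.INTER_CUBIC))
# groove/rib brightness profile along rack y through centre
E
```

```text
mod (258, 211, 43, 48) [ 626.1 -150.    84.6   67.8   84.6]
mod (177, 197, 44, 51) [ 484.9 -128.7   85.2   67.5   80.1]
(206, 48, 90, 108) [array([575. ,  68.8, 138.8, 116.2, -78.9])]
```

View pics/rack.png

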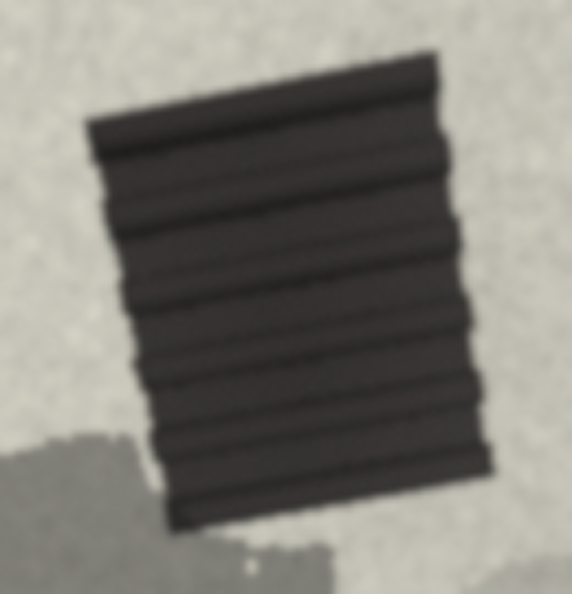

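```bash
python3 - <<'E'
from lib import *
f=np.load('w4.npz');i={q:f[q] for q in f.files}
g=lambda q,z:ray(i,*((np.array(q,float)+.5)/4.4-.5+[185,35]),z)
for z in(.020,.024):
    C=np.array([g(q,z) for q in[(87,121),(438,51),(494,473),(171,534)]])*1000;m=C.mean(0)
    x=C[1]+C[2]-C[0]-C[3];y=C[0]+C[1]-C[2]-C[3]
    print(m,[round(np.linalg.norm(C[k]-C[k-1]),1) for k in range(4)],np.degrees(np.arctan2(x[1],x[0])),np.degrees(np.arctan2(y[1],y[0]))-90)
f=np.load('top.npz');d=f['d'];ti=cams.camera_info('top')
# depth at rack, bench around
print(d[170:215:6,255:300:6])
E
```

```text
[575.95911178  69.67667009  20.        ] [np.float64(140.4), np.float64(118.6), np.float64(139.8), np.float64(118.4)] 11.399307272350539 10.955308918869179
[575.93806061  69.52527538  24.        ] [np.float64(139.2), np.float64(117.6), np.float64(138.6), np.float64(117.3)] 11.399307272350523 10.955308918869193
[[1.1120908 1.1064794 1.1060911 1.1052126 1.0833204 1.0836746 1.106515
  1.1059217]
 [1.0823466 1.0812016 1.0965562 1.0852764 1.0764325 1.1000153 1.1033124
  1.1044054]
 [1.0776016 1.0958073 1.0980219 1.0775975 1.0906831 1.0940365 1.0800143
  1.1065941]
 [1.0808467 1.0952898 1.0749631 1.0749458 1.0941961 1.0911167 1.0739391
  1.0979502]
 [1.092954  1.0940607 1.0715623 1.0931022 1.0937936 1.074641  1.0732247
  1.0969123]
 [1.0867372 1.0745982 1.068831  1.0907407 1.0917524 1.0696644 1.0897278
  1.0979563]
 [1.0905265 1.0672592 1.0901328 1.0893677 1.0671283 1.0711404 1.0937439
  1.0935172]
 [1.0715597 1.071917  1.092367  1.0912045 1.0932959 1.091926  1.0889094
  1.0931194]]
```

```bash
python3 - <<'E'
from lib import *
a=np.radians(11.1);ex=np.array([np.cos(a),np.sin(a)]);ey=np.array([-ex[1],ex[0]]);c=np.array([.576,.0696])
for n in('w4','top'):
    f=np.load(n+'.npz');i={q:f[q] for q in f.files} if n=='w4' else cams.camera_info('top');d=f['d']
    v,u=np.mgrid[0:384,0:512];E=i['extrinsics']
    P=np.stack([(u-i['cx'])/i['fx']*d,(v-i['cy'])/i['fy']*d,d],-1).reshape(-1,3)@E[:3,:3].T+E[:3,3]
    P=P[d.ravel()>0];q=P[:,:2]-c;X=q@ex*1000;Y=q@ey*1000;Z=P[:,2]*1000
    k=(abs(X)<52)&(abs(Y)<90);b=(abs(X)<90)&(abs(Y)<120)&~((abs(X)<70)&(abs(Y)<85))
    print(n,'bench',np.median(Z[b]))
    # fit comb phase
    best=max(((np.cos(2*np.pi*(Y[k&(abs(Y)<60)]-13-s)/26)*Z[k&(abs(Y)<60)]).mean(),s) for s in np.arange(-12,12,.25));print('phase',best)
    t=k&(Z>18)&(abs(Y)<80);print('tops Y range',np.percentile(Y[t],[1,99]))
    t=(abs(Y)<72)&(abs(X)<80)&(Z>15);print('X range',np.percentile(X[t],[1,99]), 'z',np.percentile(Z[t],90))
E
```

```text
w4 bench 399.02610302860955
phase (np.float64(180.0949345120933), np.float64(5.75))
tops Y range [-79.64138474  65.67374578]
X range [-78.95764221  49.81373906] z 432.28188753436854
top bench 0.3419374851425516
phase (np.float64(5.767143819515128), np.float64(-4.5))
tops Y range [-73.9904163   65.85853579]
X range [-61.02754142  56.57831009] z 27.809173535969858
```

```bash
python3 - <<'E'
from lib import *
f=np.load('w4.npz');d=f['d'];print(f['extrinsics'].round(4),d[60:330:30,[100,150,200,250,300,345]].round(3));print(d[225:270:4,[150,158,342,350]].round(3))
o=ctrl.get_obs();i=cams.camera_info('wrist');E=i['extrinsics']
Rn=R.from_rotvec(o['tcp_rot']).as_matrix();print('cam in tool',Rn.T@(E[:3,3]-o['eef_pos']),(Rn.T@E[:3,:3]).round(3))
t=np.linalg.inv(E)@np.r_[o['eef_pos'],1];print('tcp px',i['fx']*t[0]/t[2]+i['cx'],i['fy']*t[1]/t[2]+i['cy'],t[2])
E
```

```text
[[ 9.999e-01  1.500e-02  4.600e-03  5.736e-01]
 [ 1.570e-02 -9.652e-01 -2.612e-01  5.240e-02]
 [ 6.000e-04  2.613e-01 -9.653e-01  4.768e-01]
 [ 0.000e+00  0.000e+00  0.000e+00  1.000e+00]] [[0.    0.44  0.439 0.417 0.44  0.44 ]
 [0.452 0.45  0.45  0.444 0.451 0.451]
 [0.441 0.459 0.464 0.458 0.463 0.462]
 [0.476 0.457 0.475 0.451 0.476 0.477]
 [0.49  0.487 0.488 0.489 0.489 0.489]
 [0.502 0.501 0.495 0.503 0.502 0.503]
 [0.517 0.13  0.509 0.517 0.518 0.   ]
 [0.533 0.121 0.532 0.532 0.533 0.129]
 [0.088 0.122 0.542 0.548 0.54  0.549]]
[[0.51  0.508 0.511 0.51 ]
 [0.512 0.513 0.512 0.512]
 [0.513 0.511 0.515 0.513]
 [0.134 0.133 0.133 0.134]
 [0.129 0.132 0.134 0.13 ]
 [0.124 0.132 0.134 0.125]
 [0.121 0.133 0.134 0.123]
 [0.122 0.131 0.133 0.123]
 [0.122 0.132 0.134 0.122]
 [0.122 0.132 0.134 0.122]
 [0.121 0.132 0.134 0.124]
 [0.122 0.132 0.133 0.123]]
cam in tool [ 6.77418479e-02 -9.69644809e-06 -1.42092661e-01] [[ 0.001 -0.965 -0.261]
 [ 1.     0.001  0.   ]
 [-0.    -0.261  0.965]]
tcp px 250.5755605818101 245.03076195693413 0.15486003875557686
```

```bash
cat > go.py <<'E'
import sys
from lib import *
# go.py gx gy gz(grip point, m) yaw tau back : TCP set `back` m behind grip point along tool z
a=[float(x) for x in sys.argv[1:]]
Rt=R.from_euler('z',a[3],degrees=True)*R.from_rotvec([np.pi,0,0])*R.from_euler('y',a[4],degrees=True)
t=np.array(a[:3])-Rt.apply([0,0,a[5]]);print('target',t.round(4));plan(t,Rt.as_rotvec())
o=ctrl.get_obs();print('shift in target frame/0.5',(Rt.inv().apply(t-o['eef_pos'])/.5).round(4))
E
python3 go.py .6238 -.1749 .005 84.7 30 .06
python3 - <<'E'
from lib import *
a=np.radians(11.1);ex=np.array([np.cos(a),np.sin(a)]);ey=np.array([-ex[1],ex[0]]);c=np.array([.576,.0696])
f=np.load('w4.npz');i={q:f[q] for q in f.files};d=f['d']
v,u=np.mgrid[0:384,0:512];E=i['extrinsics']
P=np.stack([(u-i['cx'])/i['fx']*d,(v-i['cy'])/i['fy']*d,d],-1).reshape(-1,3)@E[:3,:3].T+E[:3,3]
P=P[(d.ravel()>0)&(P[:,2]<.06)];q=P[:,:2]-c;X=q@ex*1000;Y=q@ey*1000;Z=P[:,2]*1000
b=(abs(X)<90)&(abs(Y)<120)&~((abs(X)<70)&(abs(Y)<85));print('bench',np.median(Z[b]))
for x0,x1 in((-52,0),(0,52)):
    k=(X>x0)&(X<x1)&(abs(Y)<52)
    print('phase',max(((np.cos(2*np.pi*(Y[k]-13-s)/26)*Z[k]).mean(),s) for s in np.arange(-12,12,.25)))
t=(abs(Y)<72)&(abs(X)<80)&(Z>15);print('X range',np.percentile(X[t],[1,99]))
E
```

```text
target [ 0.621  -0.2048  0.057 ]
at [ 0.5747 -0.0155  0.3346] [2.205 2.237 0.   ] F [-0.5  0.   0.7] w 0.0854 j [ 0.64  0.29 -0.9   1.66  0.24  1.3  -0.28] t 10.8
shift/0.5: [-0.3799  0.087   0.5553]
turn/120: [-0.0132  0.2497  0.05  ]
shift in target frame/0.5 [-0.5967  0.1273  0.2967]
bench -0.6607548664129825
phase (np.float64(6.632614299446665), np.float64(0.25))
phase (np.float64(6.6770435694275285), np.float64(0.25))
X range [-59.32456607  57.81355725]
```

send_rows(commands=[{"wx":0,"wy":0,"wz":0.05,"x":-0.095,"y":0.022,"z":0,"hand":0.7},{"wx":0,"wy":0,"wz":0,"x":-0.095,"y":0.022,"z":0,"hand":0.7},{"wx":0,"wy":0,"wz":0,"x":-0.095,"y":0.022,"z":0,"hand":0.7},{"wx":0,"wy":0,"wz":0,"x":-0.095,"y":0.022,"z":0.05,"hand":0.7},{"wx":0,"wy":0.0625,"wz":0,"x":0,"y":0,"z":0,"hand":0.7},{"wx":0,"wy":0.0625,"wz":0,"x":0,"y":0,"z":0,"hand":0.7},{"wx":0,"wy":0.0625,"wz":0,"x":0,"y":0,"z":0,"hand":0.7},{"wx":0,"wy":0.0625,"wz":0,"x":0,"y":0,"z":0,"hand":0.7}])

```text
t: 11.6
eef_pos: [0.6061, -0.2045, 0.3126]
tcp_rot: [-2.02, -1.844, -0.548]
wrist_force: [0.2, -0.4, -0.8]
width: 0.0727
gripper_force: 0.0
```

send_rows(commands=[{"wx":0,"wy":0,"wz":0,"x":0,"y":0,"z":0,"hand":0.7},{"wx":0,"wy":0,"wz":0,"x":0,"y":0,"z":0,"hand":0.7},{"wx":0,"wy":0,"wz":0,"x":0,"y":0,"z":0,"hand":0.7},{"wx":0,"wy":0,"wz":0,"x":0,"y":0,"z":0,"hand":0.7},{"wx":0,"wy":0,"wz":0,"x":0,"y":0,"z":0,"hand":0.7},{"wx":0,"wy":0,"wz":0,"x":0,"y":0,"z":0,"hand":0.7},{"wx":0,"wy":0,"wz":0,"x":0,"y":0,"z":0,"hand":0.7},{"wx":0,"wy":0,"wz":0,"x":0,"y":0,"z":0,"hand":0.7}])

```text
t: 12.4
eef_pos: [0.6056, -0.2049, 0.3116]
tcp_rot: [-2.023, -1.845, -0.542]
wrist_force: [0.3, -0.0, -0.9]
width: 0.0728
gripper_force: 0.0
```

```bash
python3 go.py .6238 -.1749 .005 84.7 30 .06; python3 look.py w5; python3 - <<'E'
from lib import *
f=np.load('w5.npz');d=f['d'];E=f['extrinsics']
o=ctrl.get_obs();Rn=R.from_rotvec(o['tcp_rot']).as_matrix()
m=(d>0.08)&(d<.17);v,u=np.nonzero(m);z=d[m];P=np.c_[(u-f['cx'])/f['fx']*z,(v-f['cy'])/f['fy']*z,z]@E[:3,:3].T+E[:3,3]
T=(P-o['eef_pos'])@Rn*1000
k=T[:,2]>-60
for s in(-1,1):
    q=T[k&(s*T[:,1]>0)];print('finger tip z',np.percentile(q[:,2],[90,97,99]),'y inner',np.percentile(abs(q[:,1]),[2,10]),'x',np.percentile(q[:,0],[5,95]))
E
```

```text
target [ 0.621  -0.2048  0.057 ]
at [ 0.6056 -0.2049  0.3116] [-2.023 -1.845 -0.542] F [ 0.3 -0.  -0.9] w 0.0728 j [ 1.05  0.58 -0.88  1.46 -0.08  1.37  0.17] t 12.4
shift/0.5: [-0.2519  0.0308  0.4426]
turn/120: [-0.0001  0.0001  0.0002]
shift in target frame/0.5 [-0.252   0.0308  0.4425]
finger tip z [-19.41354098 -12.53622909  -9.54298975] y inner [36.11854186 36.44202179] x [-5.26894542 14.2770509 ]
finger tip z [-19.1846292  -12.50919203  -9.32436273] y inner [35.68556297 35.96231615] x [-5.2973963  14.35786976]
```

send_rows(commands=[{"wx":0,"wy":0,"wz":0,"x":-0.0315,"y":0.0038,"z":0.0553,"hand":0.75},{"wx":0,"wy":0,"wz":0,"x":-0.0315,"y":0.0038,"z":0.0553,"hand":0.75},{"wx":0,"wy":0,"wz":0,"x":-0.0315,"y":0.0038,"z":0.0553,"hand":0.75},{"wx":0,"wy":0,"wz":0,"x":-0.0315,"y":0.0038,"z":0.0553,"hand":0.75},{"wx":0,"wy":0,"wz":0,"x":-0.0315,"y":0.0038,"z":0.0553,"hand":0.75},{"wx":0,"wy":0,"wz":0,"x":-0.0315,"y":0.0038,"z":0.0553,"hand":0.75},{"wx":0,"wy":0,"wz":0,"x":-0.0315,"y":0.0038,"z":0.0553,"hand":0.75},{"wx":0,"wy":0,"wz":0,"x":-0.0315,"y":0.0038,"z":0.0553,"hand":0.75}])

```text
t: 13.25
eef_pos: [0.6208, -0.205, 0.0556]
tcp_rot: [-2.023, -1.844, -0.542]
wrist_force: [0.7, -1.5, 0.1]
width: 0.0747
gripper_force: 0.0
```

send_rows(commands=[{"wx":0,"wy":0,"wz":0,"x":0,"y":0,"z":0,"hand":0.75},{"wx":0,"wy":0,"wz":0,"x":0,"y":0,"z":0.03,"hand":0.75},{"wx":0,"wy":0,"wz":0,"x":0,"y":0,"z":0.03,"hand":0.75},{"wx":0,"wy":0,"wz":0,"x":0,"y":0,"z":0.03,"hand":0.75},{"wx":0,"wy":0,"wz":0,"x":0,"y":0,"z":0.02,"hand":0.75},{"wx":0,"wy":0,"wz":0,"x":0,"y":0,"z":0.01,"hand":0.75},{"wx":0,"wy":0,"wz":0,"x":0,"y":0,"z":0,"hand":0.75},{"wx":0,"wy":0,"wz":0,"x":0,"y":0,"z":0,"hand":0.75}])

```text
t: 14.05
eef_pos: [0.6239, -0.1752, 0.0053]
tcp_rot: [-2.024, -1.845, -0.543]
wrist_force: [0.2, -0.3, -0.3]
width: 0.0749
gripper_force: 0.0
```

```bash
python3 go.py .6238 -.1749 .005 84.7 30 -.004; python3 look.py w6
```

```text
target [ 0.624  -0.1729  0.0015]
at [ 0.6239 -0.1752  0.0053] [-2.024 -1.845 -0.543] F [ 0.2 -0.3 -0.3] w 0.0749 j [ 0.93  0.9  -0.76  1.66  0.08  0.89  0.21] t 14.05
shift/0.5: [ 0.0002 -0.0002  0.0089]
turn/120: [0.0002 0.0001 0.0001]
shift in target frame/0.5 [ 0.0002 -0.0002  0.0089]
```

View pics/w6.png

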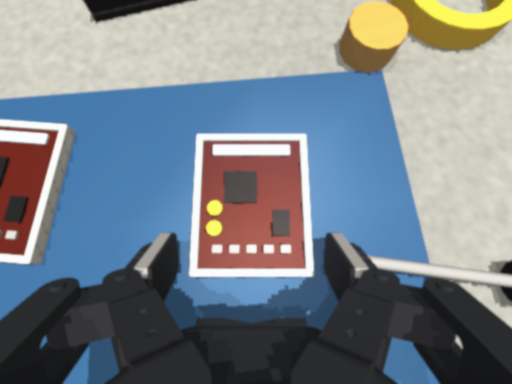

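The view is well aligned: the module spans columns 192–312 and the fingers stand at 165 and 340, by its near end. The driver's tip (375,262) is close to the right finger's back but clear of it. Closing now.

send_rows(commands=[{"wx":0,"wy":0,"wz":0,"x":0,"y":0,"z":0.008,"hand":0.7},{"wx":0,"wy":0,"wz":0,"x":0,"y":0,"z":0,"hand":-1},{"wx":0,"wy":0,"wz":0,"x":0,"y":0,"z":0,"hand":-1},{"wx":0,"wy":0,"wz":0,"x":0,"y":0,"z":0,"hand":-1},{"wx":0,"wy":0,"wz":0,"x":0,"y":0,"z":0,"hand":-1},{"wx":0,"wy":0,"wz":0,"x":0,"y":0,"z":0,"hand":-1},{"wx":0,"wy":0,"wz":0,"x":0,"y":0,"z":0,"hand":-1},{"wx":0,"wy":0,"wz":0,"x":0,"y":0,"z":0,"hand":-1}], squeeze=80)

```text
t: 14.9
eef_pos: [0.6238, -0.1734, 0.0022]
tcp_rot: [-2.024, -1.845, -0.542]
wrist_force: [-4.8, -2.7, 9.2]
width: 0.0612
gripper_force: 83.8
```

```bash
python3 go.py .6238 -.1749 .12 84.7 30 -.004
```

```text
target [ 0.624  -0.1729  0.1165]
at [ 0.6238 -0.1734  0.0022] [-2.024 -1.845 -0.542] F [-4.8 -2.7  9.2] w 0.0612 j [ 0.93  0.91 -0.75  1.66  0.09  0.89  0.21] t 14.9
shift/0.5: [ 0.1152  0.0004 -0.1975]
turn/120: [0.     0.0001 0.    ]
shift in target frame/0.5 [ 0.1153  0.0004 -0.1975]
```

send_rows(commands=[{"wx":0,"wy":0,"wz":0,"x":0.01,"y":0,"z":-0.0173,"hand":-1},{"wx":0,"wy":0,"wz":0,"x":0.03,"y":0,"z":-0.052,"hand":-1},{"wx":0,"wy":0,"wz":0,"x":0.03,"y":0,"z":-0.052,"hand":-1},{"wx":0,"wy":0,"wz":0,"x":0.03,"y":0,"z":-0.052,"hand":-1},{"wx":0,"wy":0,"wz":0,"x":0.03,"y":0,"z":-0.052,"hand":-1},{"wx":0,"wy":0,"wz":0,"x":0.03,"y":0,"z":-0.052,"hand":-1},{"wx":0,"wy":0,"wz":0,"x":0.03,"y":0,"z":-0.052,"hand":-1},{"wx":0,"wy":0,"wz":0,"x":0.03,"y":0,"z":-0.052,"hand":-1}])

```text
t: 15.7
eef_pos: [0.6236, -0.1729, 0.2234]
tcp_rot: [-2.023, -1.845, -0.542]
wrist_force: [0.4, 0.0, -1.3]
width: 0.0608
gripper_force: 86.6
```

send_rows(commands=[{"wx":0,"wy":-0.0625,"wz":0,"x":0,"y":0,"z":0,"hand":-1},{"wx":0,"wy":-0.0625,"wz":0,"x":0,"y":0,"z":0,"hand":-1},{"wx":0,"wy":-0.0625,"wz":0,"x":0,"y":0,"z":0,"hand":-1},{"wx":0,"wy":-0.0625,"wz":0,"x":0,"y":0,"z":0,"hand":-1},{"wx":0,"wy":0,"wz":-0.0685,"x":0,"y":0,"z":0,"hand":-1},{"wx":0,"wy":0,"wz":-0.0685,"x":0,"y":0,"z":0,"hand":-1},{"wx":0,"wy":0,"wz":0,"x":0,"y":0,"z":0,"hand":-1},{"wx":0,"wy":0,"wz":0,"x":0,"y":0,"z":0,"hand":-1}])

```text
t: 16.5
eef_pos: [0.6236, -0.1732, 0.2218]
tcp_rot: [-2.001, -2.422, -0.0]
wrist_force: [-0.4, 0.5, -1.5]
width: 0.0609
gripper_force: 86.8
```

```bash
python3 go.py .58 .05 .25 101.1 0 0
```

```text
target [0.58 0.05 0.25]
at [ 0.6236 -0.1732  0.2218] [-2.001 -2.422 -0.   ] F [-0.4  0.5 -1.5] w 0.0609 j [ 0.73  0.49 -0.76  1.64  0.36  1.15  0.07] t 16.5
shift/0.5: [ 0.4549 -0.0014 -0.0562]
turn/120: [ 0.0001 -0.0001 -0.0019]
shift in target frame/0.5 [ 4.549e-01  4.000e-04 -5.630e-02]
```

```bash
cat > place.py <<'E'
import sys
from lib import *
# place.py tx ty tz yawpick tau  mx my  groove_mm zc_mm [dy_mm]: TCP at grip, module centre, target
a=[float(x) for x in sys.argv[1:]]
tool=lambda yaw,tau:R.from_euler('z',yaw,degrees=True)*R.from_rotvec([np.pi,0,0])*R.from_euler('y',tau,degrees=True)
off=tool(a[3],a[4]).inv().apply(np.array([a[5],a[6],.005])-np.array(a[:3]));print('off in tool',off.round(4))
RK=np.array([.5757,.0690]);th=np.radians(11.1);ey=np.array([-np.sin(th),np.cos(th)])
Rt=tool(101.1,a[4]-90);c=np.r_[RK+ey*(a[7]+(a[9] if len(a)>9 else 0))/1000,a[8]/1000]
t=c-Rt.apply(off);print('centre',c.round(4),'TCP',t.round(4));plan(t,Rt.as_rotvec());print('in target frame',(Rt.inv().apply(t-ctrl.get_obs()['eef_pos'])/.5).round(4))
E
python3 place.py .6238 -.1734 .0022 84.7 30 .626 -.151 -52 100
```

```text
off in tool [0.0209 0.0001 0.0088]
centre [0.5857 0.018  0.1   ] TCP [0.5861 0.0152 0.1225]
at [ 0.6236 -0.1732  0.2218] [-2.001 -2.422 -0.   ] F [-0.4  0.5 -1.5] w 0.0609 j [ 0.73  0.49 -0.76  1.64  0.36  1.15  0.07] t 16.5
shift/0.5: [ 0.3842 -0.0025  0.1988]
turn/120: [-0.0009 -0.5001 -0.0017]
in target frame [ 0.3642 -0.001  -0.2335]
```

send_rows(commands=[{"wx":0,"wy":0,"wz":0,"x":0.077,"y":0,"z":0,"hand":-1},{"wx":0,"wy":0,"wz":0,"x":0.077,"y":0,"z":0,"hand":-1},{"wx":0,"wy":0,"wz":0,"x":0.077,"y":0,"z":0,"hand":-1},{"wx":0,"wy":0,"wz":0,"x":0.077,"y":0,"z":0,"hand":-1},{"wx":0,"wy":0,"wz":0,"x":0.077,"y":0,"z":0,"hand":-1},{"wx":0,"wy":-0.0625,"wz":0,"x":0,"y":0,"z":0,"hand":-1},{"wx":0,"wy":-0.0625,"wz":0,"x":0,"y":0,"z":0,"hand":-1},{"wx":0,"wy":-0.0625,"wz":0,"x":0,"y":0,"z":0,"hand":-1}])

```text
t: 17.3
eef_pos: [0.587, 0.0156, 0.2229]
tcp_rot: [1.791, 2.166, -0.356]
wrist_force: [-0.7, -0.5, -1.2]
width: 0.0603
gripper_force: 86.6
```

send_rows(commands=[{"wx":0,"wy":-0.0625,"wz":0,"x":0,"y":0,"z":0,"hand":-1},{"wx":0,"wy":-0.0625,"wz":0,"x":0,"y":0,"z":0,"hand":-1},{"wx":0,"wy":-0.0625,"wz":0,"x":0,"y":0,"z":0,"hand":-1},{"wx":0,"wy":-0.0625,"wz":0,"x":0,"y":0,"z":0,"hand":-1},{"wx":0,"wy":-0.0625,"wz":0,"x":0,"y":0,"z":0,"hand":-1},{"wx":0,"wy":0,"wz":0,"x":0,"y":0,"z":0,"hand":-1},{"wx":0,"wy":0,"wz":0,"x":0,"y":0,"z":0,"hand":-1},{"wx":0,"wy":0,"wz":0,"x":0,"y":0,"z":0,"hand":-1}])

```text
t: 18.1
eef_pos: [0.5868, 0.015, 0.2224]
tcp_rot: [1.405, 1.702, -0.806]
wrist_force: [1.1, 0.5, -0.8]
width: 0.0605
gripper_force: 87.0
```

```bash
python3 place.py .6238 -.1734 .0022 84.7 30 .626 -.151 -52 75; python3 look.py w7;  python3 -c "
from lib import *
p,_=cams.capture('scene');q=cv2.imread('pics/w7.png');cv2.imwrite('pics/c7.png',np.hstack([cv2.resize(q,(400,300)),cv2.resize(p[60:300,130:450],(400,300))]))"
```

```text
off in tool [0.0209 0.0001 0.0088]
centre [0.5857 0.018  0.075 ] TCP [0.5861 0.0152 0.0975]
at [0.5868 0.015  0.2224] [ 1.405  1.702 -0.806] F [ 1.1  0.5 -0.8] w 0.0605 j [-0.2   0.59 -0.56  1.86  1.08  1.67 -1.03] t 18.1
shift/0.5: [ 0.2163 -0.0019  0.1249]
turn/120: [-0.0001 -0.0013 -0.0014]
in target frame [ 0.2166 -0.0013  0.1243]
```

View pics/c7.png

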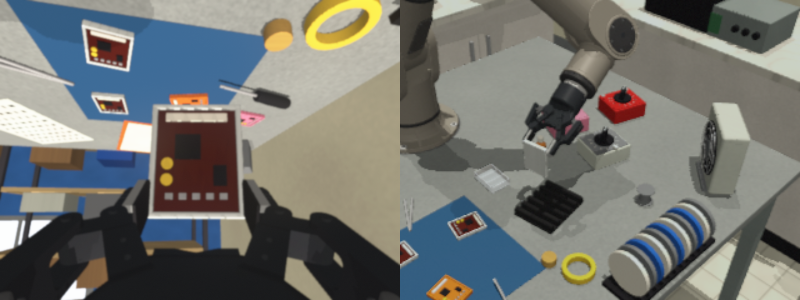

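The module hangs upright in the grip over the rack, with its board facing the wrist camera at (197,160) in the left half. I'll check its plane from the depth image.

```bash
cat > chk.py <<'E'
import sys
from lib import *
def chk(n):
    f=np.load(n+'.npz');d=f['d'];E=f['extrinsics'];p=f['p']
    h=cv2.cvtColor(p,cv2.COLOR_BGR2HSV)
    red=((h[...,0]<10)|(h[...,0]>170))&(h[...,1]>90)&(d>.08)&(d<.3)
    k=np.zeros(red.shape,bool);k[120:285,180:330]=1
    v,u=np.nonzero(red&k);z=d[v,u];P=np.c_[(u-f['cx'])/f['fx']*z,(v-f['cy'])/f['fy']*z,z]@E[:3,:3].T+E[:3,3]
    m=P.mean(0);n=np.linalg.svd(P-m,full_matrices=False)[2][2];n*=np.sign(n[1])
    th=np.radians(11.1);ey=np.array([-np.sin(th),np.cos(th),0]);print(len(P),'mean',m.round(4),'normal',n.round(3),'pitch',np.degrees(np.arcsin(n[2])),'yaw',np.degrees(np.arctan2(-n[0],n[1])))
    # surface rack-y at z = m
    print('board face rack y mm',(m-np.array([.5757,.069,0]))@ey*1000,'corners z',P[:,2].min(),P[:,2].max())
    ex=np.array([np.cos(th),np.sin(th),0]);X=(P-np.array([.5757,.069,0]))@ex*1000;print('X',np.percentile(X,[1,99]))
chk(sys.argv[1])
E
python3 chk.py w7
```

```text
9101 mean [0.5872 0.0225 0.2063] normal [-0.192  0.981  0.002] pitch 0.10759456420291069 yaw 11.079004829103392
board face rack y mm -47.87299584880808 corners z 0.16122636503498106 0.23675466935173548
X [-25.85439991  28.15505014]
```

send_rows(commands=[{"wx":0,"wy":0,"wz":-0.0014,"x":0.036,"y":-0.0018,"z":0.0207,"hand":-1},{"wx":0,"wy":0,"wz":0,"x":0.036,"y":0,"z":0.0207,"hand":-1},{"wx":0,"wy":0,"wz":0,"x":0.036,"y":0,"z":0.0207,"hand":-1},{"wx":0,"wy":0,"wz":0,"x":0.036,"y":0,"z":0.0207,"hand":-1},{"wx":0,"wy":0,"wz":0,"x":0.036,"y":0,"z":0.0207,"hand":-1},{"wx":0,"wy":0,"wz":0,"x":0.036,"y":0,"z":0.0207,"hand":-1},{"wx":0,"wy":0,"wz":0,"x":0,"y":0,"z":0,"hand":-1},{"wx":0,"wy":0,"wz":0,"x":0,"y":0,"z":0,"hand":-1}])

```text
t: 19.0
eef_pos: [0.5856, 0.0153, 0.0979]
tcp_rot: [1.4, 1.705, -0.81]
wrist_force: [0.9, 0.6, -0.1]
width: 0.0605
gripper_force: 87.0
```

send_rows(commands=[{"wx":0,"wy":0,"wz":0,"x":0.0087,"y":0,"z":0.005,"hand":-1},{"wx":0,"wy":0,"wz":0,"x":0.0087,"y":0,"z":0.005,"hand":-1},{"wx":0,"wy":0,"wz":0,"x":0.0087,"y":0,"z":0.005,"hand":-1},{"wx":0,"wy":0,"wz":0,"x":0,"y":0,"z":0,"hand":-1},{"wx":0,"wy":0,"wz":0,"x":0,"y":0,"z":0,"hand":-1},{"wx":0,"wy":0,"wz":0,"x":0,"y":0,"z":0,"hand":-1},{"wx":0,"wy":0,"wz":0,"x":0,"y":0,"z":0,"hand":-1},{"wx":0,"wy":0,"wz":0,"x":0,"y":0,"z":0,"hand":-1}])

```text
t: 19.8
eef_pos: [0.5853, 0.0159, 0.0821]
tcp_rot: [1.398, 1.706, -0.81]
wrist_force: [0.6, -0.7, -0.2]
width: 0.0605
gripper_force: 87.0
```

```bash
python3 place.py .6238 -.1734 .0022 84.7 30 .626 -.151 -52 46; python3 look.py w8; python3 chk.py w8
```

```text
off in tool [0.0209 0.0001 0.0088]
centre [0.5857 0.018  0.046 ] TCP [0.5861 0.0152 0.0685]
at [0.5853 0.0159 0.0821] [ 1.398  1.706 -0.81 ] F [ 0.6 -0.7 -0.2] w 0.0605 j [-0.24  0.81 -0.52  1.89  1.17  1.58 -1.24] t 19.8
shift/0.5: [0.0228 0.0014 0.015 ]
turn/120: [ 0.0005 -0.      0.0016]
in target frame [0.0228 0.0013 0.015 ]
9107 mean [0.5855 0.0232 0.0658] normal [-0.196  0.981 -0.001] pitch -0.06848494626010425 yaw 11.301522368962203
board face rack y mm -46.80058527740036 corners z 0.02502866690829003 0.09637127296075003
X [-27.29078692  26.73224294]
```

send_rows(commands=[{"wx":0,"wy":0,"wz":0,"x":0.007,"y":0,"z":0.004,"hand":-1},{"wx":0,"wy":0,"wz":0,"x":0.007,"y":0,"z":0.004,"hand":-1},{"wx":0,"wy":0,"wz":0,"x":0.005,"y":0,"z":0.003,"hand":-1},{"wx":0,"wy":0,"wz":0,"x":0,"y":0,"z":0,"hand":-1},{"wx":0,"wy":0,"wz":0,"x":0,"y":0,"z":0,"hand":-1},{"wx":0,"wy":0,"wz":0,"x":0,"y":0,"z":0,"hand":-1},{"wx":0,"wy":0,"wz":0,"x":0,"y":0,"z":0,"hand":-1},{"wx":0,"wy":0,"wz":0,"x":0,"y":0,"z":0,"hand":-1}])

```text
t: 20.65
eef_pos: [0.5853, 0.0158, 0.0711]
tcp_rot: [1.398, 1.706, -0.81]
wrist_force: [0.2, 0.1, -1.2]
width: 0.0607
gripper_force: 87.0
```

send_rows(commands=[{"wx":0,"wy":0,"wz":0,"x":0.0017,"y":0,"z":0.001,"hand":-1},{"wx":0,"wy":0,"wz":0,"x":0,"y":0,"z":0,"hand":-1},{"wx":0,"wy":0,"wz":0,"x":0.0017,"y":0,"z":0.001,"hand":-1},{"wx":0,"wy":0,"wz":0,"x":0,"y":0,"z":0,"hand":-1},{"wx":0,"wy":0,"wz":0,"x":0,"y":0,"z":0,"hand":-1},{"wx":0,"wy":0,"wz":0,"x":0,"y":0,"z":0,"hand":-1},{"wx":0,"wy":0,"wz":0,"x":0,"y":0,"z":0,"hand":-1},{"wx":0,"wy":0,"wz":0,"x":0,"y":0,"z":0,"hand":-1}])

```text
t: 21.45
eef_pos: [0.5853, 0.0158, 0.0691]
tcp_rot: [1.398, 1.706, -0.81]
wrist_force: [0.3, -0.2, -0.8]
width: 0.0606
gripper_force: 87.0
```

send_rows(commands=[{"wx":0,"wy":0,"wz":0,"x":0.0017,"y":0,"z":0.001,"hand":-1},{"wx":0,"wy":0,"wz":0,"x":0,"y":0,"z":0,"hand":-1},{"wx":0,"wy":0,"wz":0,"x":0.0017,"y":0,"z":0.001,"hand":-1},{"wx":0,"wy":0,"wz":0,"x":0,"y":0,"z":0,"hand":-1},{"wx":0,"wy":0,"wz":0,"x":0,"y":0,"z":0,"hand":-1},{"wx":0,"wy":0,"wz":0,"x":0,"y":0,"z":0,"hand":-1},{"wx":0,"wy":0,"wz":0,"x":0,"y":0,"z":0,"hand":-1},{"wx":0,"wy":0,"wz":0,"x":0,"y":0,"z":0,"hand":-1}])

```text
t: 22.25
eef_pos: [0.5853, 0.0158, 0.0671]
tcp_rot: [1.398, 1.706, -0.81]
wrist_force: [-0.5, 0.0, -1.9]
width: 0.0607
gripper_force: 87.0
```

send_rows(commands=[{"wx":0,"wy":0,"wz":0,"x":0.0017,"y":0,"z":0.001,"hand":-1},{"wx":0,"wy":0,"wz":0,"x":0.0009,"y":0,"z":0.0005,"hand":-1},{"wx":0,"wy":0,"wz":0,"x":0,"y":0,"z":0,"hand":-1},{"wx":0,"wy":0,"wz":0,"x":0,"y":0,"z":0,"hand":-1},{"wx":0,"wy":0,"wz":0,"x":0,"y":0,"z":0,"hand":0.7},{"wx":0,"wy":0,"wz":0,"x":0,"y":0,"z":0,"hand":0.7},{"wx":0,"wy":0,"wz":0,"x":0,"y":0,"z":0,"hand":0.7},{"wx":0,"wy":0,"wz":0,"x":0,"y":0,"z":0,"hand":0.7}])

```text
t: 23.05
eef_pos: [0.5852, 0.0158, 0.0655]
tcp_rot: [1.398, 1.706, -0.81]
wrist_force: [-0.2, 0.1, -0.7]
width: 0.0729
gripper_force: 0.0
```

```bash
python3 look.py w9; python3 chk.py w9; python3 go.py .5853 .0158 .067 101.1 -60 0
```

```text
8436 mean [0.5858 0.0232 0.0536] normal [-0.194  0.981  0.002] pitch 0.10158048132430582 yaw 11.201839860790601
board face rack y mm -46.899542807097255 corners z 0.022452983055425042 0.08083367166417696
X [-27.0634051   26.88911698]
target [0.5853 0.0158 0.067 ]
at [0.5852 0.0158 0.0655] [ 1.398  1.706 -0.81 ] F [-0.3 -0.  -0.8] w 0.0725 j [-0.24  0.84 -0.51  1.88  1.18  1.57 -1.26] t 23.1
shift/0.5: [-0.0025  0.0001 -0.0015]
turn/120: [ 0.0004 -0.      0.0017]
shift in target frame/0.5 [-0.0025  0.0002 -0.0015]
```

send_rows(commands=[{"wx":0,"wy":0,"wz":0,"x":0,"y":0,"z":-0.05,"hand":0.75},{"wx":0,"wy":0,"wz":0,"x":-0.03,"y":0,"z":-0.09,"hand":0.75},{"wx":0,"wy":0,"wz":0,"x":-0.08,"y":0,"z":-0.05,"hand":0.75},{"wx":0,"wy":0.07,"wz":0,"x":-0.08,"y":0,"z":-0.05,"hand":0.75},{"wx":0,"wy":0.07,"wz":0,"x":-0.05,"y":0,"z":-0.05,"hand":0.75},{"wx":0,"wy":0.07,"wz":0,"x":-0.05,"y":0,"z":-0.05,"hand":0.75},{"wx":0,"wy":0.07,"wz":0,"x":-0.05,"y":0,"z":0,"hand":0.75},{"wx":0,"wy":0.07,"wz":0,"x":-0.05,"y":0,"z":0,"hand":0.75}])

```text
t: 23.9
eef_pos: [0.583, 0.0348, 0.3066]
tcp_rot: [1.825, 2.231, -0.287]
wrist_force: [1.0, -0.0, -1.1]
width: 0.0744
gripper_force: 0.0
```

```bash
python3 - <<'E'
from lib import *
p,d=cams.capture('top');np.savez('top2.npz',p=p,d=d)
E
python3 mods.py top2.npz 155 245 310 430; python3 go.py .482 -.155 .005 80.3 0 .2
```

```text
mod (382, 215, 28, 22) [ 458.2 -317.    81.2   63.2  -88.5]
mod (329, 205, 29, 24) [ 489.2 -158.7   81.7   63.4   79.9]
target [ 0.482 -0.155  0.205]
at [0.5853 0.0235 0.3086] [ 1.845  2.221 -0.282] F [ 4.1 -7.9  4.5] w 0.0747 j [ 0.29  0.3  -0.76  1.72  0.52  1.32 -0.43] t 23.95
shift/0.5: [-0.2353 -0.2698  0.2915]
turn/120: [0.0283 0.1457 0.1676]
shift in target frame/0.5 [-0.3867 -0.1436  0.2072]
```

Module 0.484/−0.131 was knocked: it's now at top-frame (489,−159), 80°. I'll use the new pose.

send_rows(commands=[{"wx":0,"wy":0.05,"wz":0,"x":-0.06,"y":-0.035,"z":0,"hand":0.75},{"wx":0,"wy":0.05,"wz":0,"x":-0.06,"y":-0.035,"z":0,"hand":0.75},{"wx":0,"wy":0.05,"wz":0,"x":-0.06,"y":-0.035,"z":0,"hand":0.75},{"wx":0,"wy":0,"wz":0.06,"x":-0.06,"y":-0.035,"z":0,"hand":0.75},{"wx":0,"wy":0,"wz":0.06,"x":-0.06,"y":-0.035,"z":0,"hand":0.75},{"wx":0,"wy":0,"wz":0.06,"x":-0.06,"y":0,"z":0,"hand":0.75},{"wx":0,"wy":0.06,"wz":0,"x":0,"y":0,"z":0,"hand":0.75},{"wx":0,"wy":0.06,"wz":0,"x":0,"y":0,"z":0,"hand":0.75}])

```text
t: 24.75
eef_pos: [0.5201, -0.156, 0.3242]
tcp_rot: [-2.279, -1.903, -0.285]
wrist_force: [0.8, 0.6, -0.1]
width: 0.0751
gripper_force: 0.0
```

send_rows(commands=[{"wx":0,"wy":0.06,"wz":0,"x":0,"y":0,"z":0,"hand":0.75},{"wx":0,"wy":0.06,"wz":0,"x":0,"y":0,"z":0,"hand":0.75},{"wx":0,"wy":0,"wz":0,"x":0,"y":0,"z":0,"hand":0.75},{"wx":0,"wy":0,"wz":0,"x":0,"y":0,"z":0,"hand":0.75},{"wx":0,"wy":0,"wz":0,"x":0,"y":0,"z":0,"hand":0.75},{"wx":0,"wy":0,"wz":0,"x":0,"y":0,"z":0,"hand":0.75},{"wx":0,"wy":0,"wz":0,"x":0,"y":0,"z":0,"hand":0.75},{"wx":0,"wy":0,"wz":0,"x":0,"y":0,"z":0,"hand":0.75}])

```text
t: 25.55
eef_pos: [0.5198, -0.1566, 0.3234]
tcp_rot: [-2.13, -1.777, -0.538]
wrist_force: [-0.4, -1.1, 0.4]
width: 0.0755
gripper_force: 0.0
```

```bash
python3 look.py w10; python3 mods.py w10.npz 0 384 0 512; python3 go.py .4854 -.18 .005 79.9 30 .06
```

```text
mod (211, 232, 43, 54) [ 489.4 -155.8   82.8   66.4   80.2]
target [ 0.4801 -0.2095  0.057 ]
at [ 0.5197 -0.1568  0.3233] [-2.13  -1.777 -0.538] F [-0.1 -0.3 -0.1] w 0.0749 j [ 1.    0.3  -0.66  1.72 -0.32  1.28  0.28] t 25.6
shift/0.5: [-0.3571 -0.0586  0.4125]
turn/120: [ 0.0006  0.0134 -0.0018]
shift in target frame/0.5 [-0.3683 -0.0595  0.4024]
```

send_rows(commands=[{"wx":0,"wy":0.0134,"wz":-0.0018,"x":-0.046,"y":-0.0074,"z":0.0503,"hand":0.75},{"wx":0,"wy":0,"wz":0,"x":-0.046,"y":-0.0074,"z":0.0503,"hand":0.75},{"wx":0,"wy":0,"wz":0,"x":-0.046,"y":-0.0074,"z":0.0503,"hand":0.75},{"wx":0,"wy":0,"wz":0,"x":-0.046,"y":-0.0074,"z":0.0503,"hand":0.75},{"wx":0,"wy":0,"wz":0,"x":-0.046,"y":-0.0074,"z":0.0503,"hand":0.75},{"wx":0,"wy":0,"wz":0,"x":-0.046,"y":-0.0074,"z":0.0503,"hand":0.75},{"wx":0,"wy":0,"wz":0,"x":-0.046,"y":-0.0074,"z":0.0503,"hand":0.75},{"wx":0,"wy":0,"wz":0,"x":-0.046,"y":-0.0074,"z":0.0503,"hand":0.75}])

```text
t: 26.4
eef_pos: [0.48, -0.2109, 0.0558]
tcp_rot: [-2.11, -1.765, -0.567]
wrist_force: [-0.3, -1.3, 0.1]
width: 0.0749
gripper_force: 0.0
```

```bash
python3 go.py .4854 -.18 .005 80 30 -.0035
```

```text
target [ 0.4857 -0.1783  0.002 ]
at [ 0.48   -0.2109  0.0558] [-2.11  -1.765 -0.567] F [-0.3 -1.3  0.1] w 0.0749 j [ 1.03  0.63 -0.57  1.93 -0.22  0.86  0.5 ] t 26.4
shift/0.5: [ 0.0035 -0.0004  0.1263]
turn/120: [ 0.0012 -0.0001 -0.001 ]
shift in target frame/0.5 [ 3.500e-03 -1.000e-04  1.263e-01]
```

send_rows(commands=[{"wx":0,"wy":0,"wz":0,"x":0.0035,"y":0,"z":0.03,"hand":0.75},{"wx":0,"wy":0,"wz":0,"x":0,"y":0,"z":0.03,"hand":0.75},{"wx":0,"wy":0,"wz":0,"x":0,"y":0,"z":0.03,"hand":0.75},{"wx":0,"wy":0,"wz":0,"x":0,"y":0,"z":0.02,"hand":0.75},{"wx":0,"wy":0,"wz":0,"x":0,"y":0,"z":0.01,"hand":0.75},{"wx":0,"wy":0,"wz":0,"x":0,"y":0,"z":0.006,"hand":0.72},{"wx":0,"wy":0,"wz":0,"x":0,"y":0,"z":0,"hand":0.72},{"wx":0,"wy":0,"wz":0,"x":0,"y":0,"z":0,"hand":0.72}])

```text
t: 27.2
eef_pos: [0.4862, -0.1785, 0.0037]
tcp_rot: [-2.11, -1.765, -0.567]
wrist_force: [0.5, -0.3, -0.4]
width: 0.0734
gripper_force: 0.0
```

send_rows(commands=[{"wx":0,"wy":0,"wz":0,"x":0,"y":0,"z":0,"hand":-1},{"wx":0,"wy":0,"wz":0,"x":0,"y":0,"z":0,"hand":-1},{"wx":0,"wy":0,"wz":0,"x":0,"y":0,"z":0,"hand":-1},{"wx":0,"wy":0,"wz":0,"x":0,"y":0,"z":0,"hand":-1},{"wx":0,"wy":0,"wz":0,"x":0,"y":0,"z":0,"hand":-1},{"wx":0,"wy":0,"wz":0,"x":0,"y":0,"z":0,"hand":-1},{"wx":0,"wy":0,"wz":0,"x":0,"y":0,"z":0,"hand":-1},{"wx":0,"wy":0,"wz":0,"x":0,"y":0,"z":0,"hand":-1}], squeeze=80)

```text
t: 28.0
eef_pos: [0.4862, -0.179, 0.0045]
tcp_rot: [-2.111, -1.765, -0.567]
wrist_force: [-8.1, -5.6, 21.6]
width: 0.0598
gripper_force: 80.7
```

```bash
python3 go.py .4854 -.18 .005 80 30 -.0035
```

```text
target [ 0.4857 -0.1783  0.002 ]
at [ 0.4862 -0.179   0.0045] [-2.111 -1.765 -0.567] F [-8.1 -5.6 21.6] w 0.0598 j [ 0.98  0.71 -0.57  1.97 -0.21  0.73  0.49] t 28.0
shift/0.5: [-0.0014 -0.0012  0.0051]
turn/120: [ 0.0015  0.0001 -0.0012]
shift in target frame/0.5 [-0.0014 -0.0012  0.0051]
```

send_rows(commands=[{"wx":0,"wy":0,"wz":0,"x":0.01,"y":0,"z":-0.0173,"hand":-1},{"wx":0,"wy":0,"wz":0,"x":0.03,"y":0,"z":-0.052,"hand":-1},{"wx":0,"wy":0,"wz":0,"x":0.03,"y":0,"z":-0.052,"hand":-1},{"wx":0,"wy":0,"wz":0,"x":0.03,"y":0,"z":-0.052,"hand":-1},{"wx":0,"wy":0,"wz":0,"x":0.03,"y":0,"z":-0.052,"hand":-1},{"wx":0,"wy":0,"wz":0,"x":0.03,"y":0,"z":-0.052,"hand":-1},{"wx":0,"wy":0,"wz":0,"x":0.03,"y":0,"z":-0.052,"hand":-1},{"wx":0,"wy":0,"wz":0,"x":0.03,"y":0,"z":-0.052,"hand":-1}])

```text
t: 28.8
eef_pos: [0.4855, -0.1781, 0.2251]
tcp_rot: [-2.11, -1.765, -0.566]
wrist_force: [0.7, 0.0, -1.4]
width: 0.059
gripper_force: 85.9
```

send_rows(commands=[{"wx":0,"wy":-0.0625,"wz":0,"x":0,"y":0,"z":0,"hand":-1},{"wx":0,"wy":-0.0625,"wz":0,"x":0,"y":0,"z":0,"hand":-1},{"wx":0,"wy":-0.0625,"wz":0,"x":0,"y":0,"z":0,"hand":-1},{"wx":0,"wy":-0.0625,"wz":0,"x":0,"y":0,"z":0,"hand":-1},{"wx":0,"wy":0,"wz":-0.0585,"x":0,"y":0,"z":0,"hand":-1},{"wx":0,"wy":0,"wz":-0.0585,"x":0,"y":0,"z":0,"hand":-1},{"wx":0,"wy":0,"wz":-0.0585,"x":0,"y":0,"z":0,"hand":-1},{"wx":0,"wy":0,"wz":0,"x":0,"y":0,"z":0,"hand":-1}])

```text
t: 29.6
eef_pos: [0.4856, -0.178, 0.2238]
tcp_rot: [1.997, 2.424, 0.001]
wrist_force: [-1.2, 0.5, -1.3]
width: 0.0594
gripper_force: 86.5
```

```bash
python3 place.py .4862 -.179 .0045 80 30 .4895 -.1563 0 170
```

```text
off in tool [ 0.0201 -0.0007  0.011 ]
centre [0.5757 0.069  0.17  ] TCP [0.5765 0.0686 0.1929]
at [ 0.4856 -0.178   0.2238] [1.997e+00 2.424e+00 1.000e-03] F [-1.2  0.5 -1.3] w 0.0594 j [ 0.78  0.23 -0.64  1.93  0.16  1.03  0.27] t 29.6
shift/0.5: [0.4496 0.2726 0.062 ]
turn/120: [ 1.e-04 -5.e-01 -9.e-04]
in target frame [ 0.2781  0.2733 -0.3581]
```

send_rows(commands=[{"wx":0,"wy":0,"wz":0,"x":0.075,"y":0.0455,"z":0,"hand":-1},{"wx":0,"wy":0,"wz":0,"x":0.075,"y":0.0455,"z":0,"hand":-1},{"wx":0,"wy":0,"wz":0,"x":0.075,"y":0.0455,"z":0,"hand":-1},{"wx":0,"wy":0,"wz":0,"x":0.075,"y":0.0455,"z":0,"hand":-1},{"wx":0,"wy":0,"wz":0,"x":0.075,"y":0.0455,"z":0,"hand":-1},{"wx":0,"wy":0,"wz":0,"x":0.075,"y":0.0455,"z":0,"hand":-1},{"wx":0,"wy":-0.0625,"wz":0,"x":0,"y":0,"z":0,"hand":-1},{"wx":0,"wy":-0.0625,"wz":0,"x":0,"y":0,"z":0,"hand":-1}])

```text
t: 30.4
eef_pos: [0.5781, 0.0687, 0.2243]
tcp_rot: [1.869, 2.249, -0.245]
wrist_force: [0.2, -0.0, -2.7]
width: 0.0593
gripper_force: 86.2
```

send_rows(commands=[{"wx":0,"wy":-0.0625,"wz":0,"x":0,"y":0,"z":0,"hand":-1},{"wx":0,"wy":-0.0625,"wz":0,"x":0,"y":0,"z":0,"hand":-1},{"wx":0,"wy":-0.0625,"wz":0,"x":0,"y":0,"z":0,"hand":-1},{"wx":0,"wy":-0.0625,"wz":0,"x":0,"y":0,"z":0,"hand":-1},{"wx":0,"wy":-0.0625,"wz":0,"x":0,"y":0,"z":0,"hand":-1},{"wx":0,"wy":-0.0625,"wz":0,"x":0,"y":0,"z":0,"hand":-1},{"wx":0,"wy":0,"wz":0,"x":0,"y":0,"z":0,"hand":-1},{"wx":0,"wy":0,"wz":0,"x":0,"y":0,"z":0,"hand":-1}])

```text
t: 31.2
eef_pos: [0.5773, 0.069, 0.223]
tcp_rot: [1.408, 1.701, -0.808]
wrist_force: [0.8, 1.3, -1.5]
width: 0.059
gripper_force: 87.6
```

```bash
python3 place.py .4862 -.179 .0045 80 30 .4895 -.1563 0 75;python3 look.py w11; python3 chk.py w11
```

```text
off in tool [ 0.0201 -0.0007  0.011 ]
centre [0.5757 0.069  0.075 ] TCP [0.5765 0.0686 0.0979]
at [0.5773 0.069  0.223 ] [ 1.408  1.701 -0.808] F [ 0.8  1.3 -1.5] w 0.059 j [-0.33  0.6  -0.49  1.81  1.01  1.69 -1.05] t 31.2
shift/0.5: [ 0.2162 -0.0022  0.126 ]
turn/120: [-0.0015 -0.0014 -0.0018]
in target frame [ 0.2166 -0.0017  0.1254]
8707 mean [0.5778 0.0738 0.2056] normal [-0.187  0.982  0.007] pitch 0.4274366021955372 yaw 10.7674846465405
board face rack y mm 4.30745175855026 corners z 0.16487431488216725 0.23580914274581982
X [-25.15226498  28.82129702]
```

send_rows(commands=[{"wx":-0.0015,"wy":-0.0014,"wz":-0.0018,"x":0.0368,"y":-0.0018,"z":0.0195,"hand":-1},{"wx":0,"wy":0,"wz":0,"x":0.036,"y":0,"z":0.0208,"hand":-1},{"wx":0,"wy":0,"wz":0,"x":0.036,"y":0,"z":0.0208,"hand":-1},{"wx":0,"wy":0,"wz":0,"x":0.036,"y":0,"z":0.0208,"hand":-1},{"wx":0,"wy":0,"wz":0,"x":0.036,"y":0,"z":0.0208,"hand":-1},{"wx":0,"wy":0,"wz":0,"x":0.036,"y":0,"z":0.0208,"hand":-1},{"wx":0,"wy":0,"wz":0,"x":0,"y":0,"z":0,"hand":-1},{"wx":0,"wy":0,"wz":0,"x":0,"y":0,"z":0,"hand":-1}])

```text
t: 32.05
eef_pos: [0.5765, 0.0682, 0.0993]
tcp_rot: [1.401, 1.701, -0.811]
wrist_force: [0.1, 0.2, -1.5]
width: 0.0591
gripper_force: 87.5
```

send_rows(commands=[{"wx":0,"wy":0,"wz":0,"x":0.0087,"y":0,"z":0.005,"hand":-1},{"wx":0,"wy":0,"wz":0,"x":0.0087,"y":0,"z":0.005,"hand":-1},{"wx":0,"wy":0,"wz":0,"x":0.0087,"y":0,"z":0.005,"hand":-1},{"wx":0,"wy":0,"wz":0,"x":0,"y":0,"z":0,"hand":-1},{"wx":0,"wy":0,"wz":0,"x":0,"y":0,"z":0,"hand":-1},{"wx":0,"wy":0,"wz":0,"x":0,"y":0,"z":0,"hand":-1},{"wx":0,"wy":0,"wz":0,"x":0,"y":0,"z":0,"hand":-1},{"wx":0,"wy":0,"wz":0,"x":0,"y":0,"z":0,"hand":-1}])

```text
t: 32.85
eef_pos: [0.5764, 0.0688, 0.084]
tcp_rot: [1.399, 1.702, -0.811]
wrist_force: [-0.6, -0.2, -1.9]
width: 0.0593
gripper_force: 87.5
```

```bash
python3 place.py .4862 -.179 .0045 80 30 .4895 -.1563 0 46;python3 look.py w12; python3 chk.py w12
```

```text
off in tool [ 0.0201 -0.0007  0.011 ]
centre [0.5757 0.069  0.046 ] TCP [0.5765 0.0686 0.0689]
at [0.5764 0.0688 0.084 ] [ 1.399  1.702 -0.811] F [-0.6 -0.2 -1.9] w 0.0593 j [-0.36  0.81 -0.46  1.84  1.08  1.59 -1.24] t 32.85
shift/0.5: [0.0259 0.0001 0.0152]
turn/120: [0.0002 0.0013 0.0004]
in target frame [0.0259 0.0001 0.0153]
8807 mean [0.5768 0.0735 0.0661] normal [-0.192  0.981  0.002] pitch 0.13583895872029897 yaw 11.055741107213986
board face rack y mm 4.211958172140884 corners z 0.025857164261668966 0.09675709900599551
X [-26.17358744  27.85060402]
```

send_rows(commands=[{"wx":0,"wy":0,"wz":0,"x":0.0077,"y":0,"z":0.0028,"hand":-1},{"wx":0,"wy":0,"wz":0,"x":0.007,"y":0,"z":0.004,"hand":-1},{"wx":0,"wy":0,"wz":0,"x":0.007,"y":0,"z":0.004,"hand":-1},{"wx":0,"wy":0,"wz":0,"x":0,"y":0,"z":0,"hand":-1},{"wx":0,"wy":0,"wz":0,"x":0,"y":0,"z":0,"hand":-1},{"wx":0,"wy":0,"wz":0,"x":0,"y":0,"z":0,"hand":-1},{"wx":0,"wy":0,"wz":0,"x":0,"y":0,"z":0,"hand":-1},{"wx":0,"wy":0,"wz":0,"x":0,"y":0,"z":0,"hand":-1}])

```text
t: 33.7
eef_pos: [0.5763, 0.0694, 0.0718]
tcp_rot: [1.399, 1.702, -0.811]
wrist_force: [0.4, 0.6, -1.9]
width: 0.0591
gripper_force: 87.5
```

send_rows(commands=[{"wx":0,"wy":0,"wz":0,"x":0.0017,"y":0,"z":0.001,"hand":-1},{"wx":0,"wy":0,"wz":0,"x":0,"y":0,"z":0,"hand":-1},{"wx":0,"wy":0,"wz":0,"x":0.0017,"y":0,"z":0.001,"hand":-1},{"wx":0,"wy":0,"wz":0,"x":0,"y":0,"z":0,"hand":-1},{"wx":0,"wy":0,"wz":0,"x":0.0009,"y":0,"z":0.0005,"hand":-1},{"wx":0,"wy":0,"wz":0,"x":0,"y":0,"z":0,"hand":-1},{"wx":0,"wy":0,"wz":0,"x":0,"y":0,"z":0,"hand":-1},{"wx":0,"wy":0,"wz":0,"x":0,"y":0,"z":0,"hand":-1}])

```text
t: 34.5
eef_pos: [0.5762, 0.0694, 0.0693]
tcp_rot: [1.399, 1.702, -0.811]
wrist_force: [-0.3, 0.3, -0.8]
width: 0.0589
gripper_force: 87.5
```

send_rows(commands=[{"wx":0,"wy":0,"wz":0,"x":0.0017,"y":0,"z":0.001,"hand":-1},{"wx":0,"wy":0,"wz":0,"x":0.0009,"y":0,"z":0.0005,"hand":-1},{"wx":0,"wy":0,"wz":0,"x":0,"y":0,"z":0,"hand":-1},{"wx":0,"wy":0,"wz":0,"x":0,"y":0,"z":0,"hand":-1},{"wx":0,"wy":0,"wz":0,"x":0,"y":0,"z":0,"hand":0.7},{"wx":0,"wy":0,"wz":0,"x":0,"y":0,"z":0,"hand":0.7},{"wx":0,"wy":0,"wz":0,"x":0,"y":0,"z":0,"hand":0.7},{"wx":0,"wy":0,"wz":0,"x":0,"y":0,"z":0,"hand":0.7}])

```text
t: 35.3
eef_pos: [0.5762, 0.0694, 0.0677]
tcp_rot: [1.399, 1.702, -0.811]
wrist_force: [-0.5, -0.7, 0.2]
width: 0.0731
gripper_force: 0.0
```

```bash
python3 look.py w13; python3 chk.py w13
```

```text
8137 mean [0.5764 0.074  0.0533] normal [-0.192  0.981  0.01 ] pitch 0.5924825284255507 yaw 11.091865200311446
board face rack y mm 4.754852518701646 corners z 0.02206588731004882 0.08098823303221998
X [-26.50490308  27.40702606]
```

Both modules stand at the same board height, so both are seated. Now I'll retreat and fetch the third.

send_rows(commands=[{"wx":0,"wy":0,"wz":0,"x":0,"y":0,"z":-0.05,"hand":0.75},{"wx":0,"wy":0,"wz":0,"x":-0.03,"y":0,"z":-0.09,"hand":0.75},{"wx":0,"wy":0,"wz":0,"x":-0.08,"y":0,"z":-0.05,"hand":0.75},{"wx":0,"wy":0.07,"wz":0,"x":-0.08,"y":0,"z":-0.05,"hand":0.75},{"wx":0,"wy":0.07,"wz":0,"x":-0.05,"y":0,"z":-0.05,"hand":0.75},{"wx":0,"wy":0.07,"wz":0,"x":-0.05,"y":0,"z":-0.05,"hand":0.75},{"wx":0,"wy":0.07,"wz":0,"x":-0.05,"y":0,"z":0,"hand":0.75},{"wx":0,"wy":0.07,"wz":0,"x":-0.05,"y":0,"z":0,"hand":0.75}])

```text
t: 36.15
eef_pos: [0.5737, 0.0873, 0.3087]
tcp_rot: [1.829, 2.229, -0.282]
wrist_force: [0.1, 0.3, -1.4]
width: 0.0747
gripper_force: 0.0
```

```bash
python3 - <<'E'
from lib import *
p,d=cams.capture('top');np.savez('top3.npz',p=p,d=d)
E
python3 mods.py top3.npz 155 245 310 430; python3 go.py .459 -.34 .005 91.5 30 .2
```

```text
mod (382, 215, 28, 22) [ 458.2 -317.    81.2   63.5  -88.4]
target [ 0.4616 -0.44    0.1782]
at [0.5767 0.0761 0.3111] [ 1.849  2.219 -0.277] F [ 5.2 -8.3  4.5] w 0.0748 j [ 0.13  0.29 -0.67  1.71  0.48  1.34 -0.49] t 36.2
shift/0.5: [-0.8489 -0.4154  0.544 ]
turn/120: [-0.0045  0.3952  0.0767]
shift in target frame/0.5 [-1.0213 -0.257  -0.2828]
```

send_rows(commands=[{"wx":0,"wy":0.05,"wz":0,"x":-0.09,"y":-0.025,"z":0,"hand":0.75},{"wx":0,"wy":0.05,"wz":0,"x":-0.09,"y":-0.025,"z":0,"hand":0.75},{"wx":0,"wy":0.045,"wz":0,"x":-0.09,"y":-0.025,"z":0,"hand":0.75},{"wx":0,"wy":0,"wz":0.04,"x":-0.09,"y":-0.025,"z":0,"hand":0.75},{"wx":0,"wy":0,"wz":0.04,"x":-0.09,"y":-0.025,"z":0,"hand":0.75},{"wx":0,"wy":0,"wz":0,"x":-0.09,"y":-0.025,"z":0,"hand":0.75},{"wx":0,"wy":0,"wz":0,"x":-0.09,"y":-0.025,"z":0,"hand":0.75},{"wx":0,"wy":0,"wz":0,"x":-0.09,"y":-0.025,"z":0,"hand":0.75}])

```text
t: 37.0
eef_pos: [0.5161, -0.276, 0.3387]
tcp_rot: [2.18, 2.238, -0.025]
wrist_force: [0.7, 0.1, -0.5]
width: 0.0748
gripper_force: 0.0
```

send_rows(commands=[{"wx":0,"wy":0.0625,"wz":0,"x":0,"y":0,"z":0,"hand":0.75},{"wx":0,"wy":0.0625,"wz":0,"x":0,"y":0,"z":0,"hand":0.75},{"wx":0,"wy":0.0625,"wz":0,"x":0,"y":0,"z":0,"hand":0.75},{"wx":0,"wy":0.0625,"wz":0,"x":0,"y":0,"z":0,"hand":0.75},{"wx":0,"wy":0,"wz":0,"x":0,"y":0,"z":0,"hand":0.75},{"wx":0,"wy":0,"wz":0,"x":0,"y":0,"z":0,"hand":0.75},{"wx":0,"wy":0,"wz":0,"x":0,"y":0,"z":0,"hand":0.75},{"wx":0,"wy":0,"wz":0,"x":0,"y":0,"z":0,"hand":0.75}])

```text
t: 37.8
eef_pos: [0.5174, -0.2732, 0.3395]
tcp_rot: [-1.912, -1.968, -0.489]
wrist_force: [-0.2, -0.1, 0.3]
width: 0.0748
gripper_force: 0.0
```

```bash
python3 look.py w14; python3 mods.py w14.npz 0 384 0 512; python3 go.py .4592 -.3387 .005 91.5 30 .06
```

```text
mod (383, 338, 55, 46) [ 763.9 -422.1   80.4   62.2    1.6]
mod (193, 255, 42, 53) [ 458.8 -314.1   80.9   66.6  -88.3]
target [ 0.46   -0.3687  0.057 ]
at [ 0.5174 -0.2733  0.3395] [-1.912 -1.968 -0.489] F [ 0.3  0.1 -0.6] w 0.0749 j [ 0.94  0.43 -0.48  1.49 -0.24  1.52  0.55] t 37.85
shift/0.5: [-0.4347 -0.1214  0.4065]
turn/120: [0.0004 0.0119 0.0014]
shift in target frame/0.5 [-0.445  -0.1197  0.3956]
```

send_rows(commands=[{"wx":0,"wy":0.012,"wz":0.0014,"x":-0.0556,"y":-0.015,"z":0.0495,"hand":0.75},{"wx":0,"wy":0,"wz":0,"x":-0.0556,"y":-0.015,"z":0.0495,"hand":0.75},{"wx":0,"wy":0,"wz":0,"x":-0.0556,"y":-0.015,"z":0.0495,"hand":0.75},{"wx":0,"wy":0,"wz":0,"x":-0.0556,"y":-0.015,"z":0.0495,"hand":0.75},{"wx":0,"wy":0,"wz":0,"x":-0.0556,"y":-0.015,"z":0.0495,"hand":0.75},{"wx":0,"wy":0,"wz":0,"x":-0.0556,"y":-0.015,"z":0.0495,"hand":0.75},{"wx":0,"wy":0,"wz":0,"x":-0.0556,"y":-0.015,"z":0.0495,"hand":0.75},{"wx":0,"wy":0,"wz":0,"x":-0.0556,"y":-0.015,"z":0.0495,"hand":0.75}])

```text
t: 38.65
eef_pos: [0.4596, -0.3699, 0.0555]
tcp_rot: [-1.9, -1.949, -0.51]
wrist_force: [-0.2, -0.0, 1.3]
width: 0.0748
gripper_force: 0.0
```

```bash
python3 go.py .4592 -.3385 .005 91.5 30 -.0035
```

```text
target [ 0.4592 -0.3368  0.002 ]
at [ 0.4596 -0.3699  0.0555] [-1.9   -1.949 -0.51 ] F [-0.2 -0.   1.3] w 0.0748 j [ 1.04  0.75 -0.4   1.63 -0.13  1.16  0.8 ] t 38.65
shift/0.5: [0.0038 0.0007 0.1258]
turn/120: [ 0.0004 -0.0002 -0.0002]
shift in target frame/0.5 [0.0039 0.0008 0.1258]
```

send_rows(commands=[{"wx":0,"wy":0,"wz":0,"x":0.0035,"y":0,"z":0.03,"hand":0.75},{"wx":0,"wy":0,"wz":0,"x":0,"y":0,"z":0.03,"hand":0.75},{"wx":0,"wy":0,"wz":0,"x":0,"y":0,"z":0.03,"hand":0.75},{"wx":0,"wy":0,"wz":0,"x":0,"y":0,"z":0.02,"hand":0.75},{"wx":0,"wy":0,"wz":0,"x":0,"y":0,"z":0.01,"hand":0.75},{"wx":0,"wy":0,"wz":0,"x":0,"y":0,"z":0.005,"hand":0.72},{"wx":0,"wy":0,"wz":0,"x":0,"y":0,"z":0,"hand":0.72},{"wx":0,"wy":0,"wz":0,"x":0,"y":0,"z":0,"hand":0.72}])

```text
t: 39.45
eef_pos: [0.4589, -0.3373, 0.0034]
tcp_rot: [-1.901, -1.947, -0.511]
wrist_force: [-0.7, -0.3, 0.3]
width: 0.0737
gripper_force: 0.0
```

send_rows(commands=[{"wx":0,"wy":0,"wz":0,"x":0,"y":0,"z":0,"hand":-1},{"wx":0,"wy":0,"wz":0,"x":0,"y":0,"z":0,"hand":-1},{"wx":0,"wy":0,"wz":0,"x":0,"y":0,"z":0,"hand":-1},{"wx":0,"wy":0,"wz":0,"x":0,"y":0,"z":0,"hand":-1},{"wx":0,"wy":0,"wz":0,"x":0,"y":0,"z":0,"hand":-1},{"wx":0,"wy":0,"wz":0,"x":0,"y":0,"z":0,"hand":-1},{"wx":0,"wy":0,"wz":0,"x":0,"y":0,"z":0,"hand":-1},{"wx":0,"wy":0,"wz":0,"x":0,"y":0,"z":0,"hand":-1}], squeeze=80)

```text
t: 40.25
eef_pos: [0.459, -0.338, 0.0044]
tcp_rot: [-1.902, -1.947, -0.511]
wrist_force: [-4.1, -2.8, 15.9]
width: 0.0597
gripper_force: 82.4
```

```bash
python3 go.py .4592 -.3385 .005 91.5 30 -.0035
```

```text
target [ 0.4592 -0.3368  0.002 ]
at [ 0.459  -0.338   0.0044] [-1.902 -1.947 -0.511] F [-4.1 -2.8 15.9] w 0.0597 j [ 1.02  0.79 -0.4   1.7  -0.13  1.05  0.79] t 40.25
shift/0.5: [-0.0003  0.0004  0.0053]
turn/120: [ 0.001  -0.0003 -0.0009]
shift in target frame/0.5 [-0.0003  0.0005  0.0053]
```

send_rows(commands=[{"wx":0,"wy":0,"wz":0,"x":0.01,"y":0,"z":-0.0173,"hand":-1},{"wx":0,"wy":0,"wz":0,"x":0.03,"y":0,"z":-0.052,"hand":-1},{"wx":0,"wy":0,"wz":0,"x":0.03,"y":0,"z":-0.052,"hand":-1},{"wx":0,"wy":0,"wz":0,"x":0.03,"y":0,"z":-0.052,"hand":-1},{"wx":0,"wy":0,"wz":0,"x":0.03,"y":0,"z":-0.052,"hand":-1},{"wx":0,"wy":0,"wz":0,"x":0.03,"y":0,"z":-0.052,"hand":-1},{"wx":0,"wy":0,"wz":0,"x":0.03,"y":0,"z":-0.052,"hand":-1},{"wx":0,"wy":0,"wz":0,"x":0.03,"y":0,"z":-0.052,"hand":-1}])

```text
t: 41.05
eef_pos: [0.4585, -0.3373, 0.2249]
tcp_rot: [-1.9, -1.947, -0.511]
wrist_force: [1.2, 0.3, -1.1]
width: 0.0591
gripper_force: 86.0
```

send_rows(commands=[{"wx":0,"wy":-0.0625,"wz":0,"x":0,"y":0,"z":0,"hand":-1},{"wx":0,"wy":-0.0625,"wz":0,"x":0,"y":0,"z":0,"hand":-1},{"wx":0,"wy":-0.0625,"wz":0,"x":0,"y":0,"z":0,"hand":-1},{"wx":0,"wy":-0.0625,"wz":0,"x":0,"y":0,"z":0,"hand":-1},{"wx":0,"wy":0,"wz":-0.04,"x":0,"y":0,"z":0,"hand":-1},{"wx":0,"wy":0,"wz":-0.04,"x":0,"y":0,"z":0,"hand":-1},{"wx":0,"wy":0,"wz":0,"x":0,"y":0,"z":0,"hand":-1},{"wx":0,"wy":0,"wz":0,"x":0,"y":0,"z":0,"hand":-1}])

```text
t: 41.85
eef_pos: [0.4586, -0.3375, 0.2234]
tcp_rot: [-2.001, -2.42, -0.002]
wrist_force: [-0.3, -0.0, -1.1]
width: 0.0593
gripper_force: 86.6
```

```bash
python3 place.py .459 -.338 .0044 91.5 30 .4588 -.3145 26 170
```

```text
off in tool [0.0206 0.0004 0.0112]
centre [0.5707 0.0945 0.17  ] TCP [0.5704 0.0938 0.1935]
at [ 0.4586 -0.3375  0.2234] [-2.001e+00 -2.420e+00 -2.000e-03] F [-0.3 -0.  -1.1] w 0.0593 j [ 0.87  0.29 -0.42  1.83  0.13  1.05  0.59] t 41.85
shift/0.5: [0.8052 0.3815 0.0614]
turn/120: [-0.001  -0.5009 -0.0023]
in target frame [ 0.4535  0.3855 -0.6659]
```

send_rows(commands=[{"wx":0,"wy":0,"wz":0,"x":0.0805,"y":0.038,"z":0,"hand":-1},{"wx":0,"wy":0,"wz":0,"x":0.0805,"y":0.038,"z":0,"hand":-1},{"wx":0,"wy":0,"wz":0,"x":0.0805,"y":0.038,"z":0,"hand":-1},{"wx":0,"wy":0,"wz":0,"x":0.0805,"y":0.038,"z":0,"hand":-1},{"wx":0,"wy":0,"wz":0,"x":0.0805,"y":0.038,"z":0,"hand":-1},{"wx":0,"wy":0,"wz":0,"x":0.0805,"y":0.038,"z":0,"hand":-1},{"wx":0,"wy":0,"wz":0,"x":0.0805,"y":0.038,"z":0,"hand":-1},{"wx":0,"wy":0,"wz":0,"x":0.0805,"y":0.038,"z":0,"hand":-1}])

```text
t: 42.65
eef_pos: [0.5468, 0.0091, 0.224]
tcp_rot: [-2.002, -2.42, -0.002]
wrist_force: [1.3, -0.4, -1.3]
width: 0.0595
gripper_force: 86.6
```

send_rows(commands=[{"wx":0,"wy":0,"wz":0,"x":0.0805,"y":0.038,"z":0,"hand":-1},{"wx":0,"wy":0,"wz":0,"x":0.0805,"y":0.038,"z":0,"hand":-1},{"wx":0,"wy":-0.0625,"wz":0,"x":0,"y":0,"z":0,"hand":-1},{"wx":0,"wy":-0.0625,"wz":0,"x":0,"y":0,"z":0,"hand":-1},{"wx":0,"wy":-0.0625,"wz":0,"x":0,"y":0,"z":0,"hand":-1},{"wx":0,"wy":-0.0625,"wz":0,"x":0,"y":0,"z":0,"hand":-1},{"wx":0,"wy":-0.0625,"wz":0,"x":0,"y":0,"z":0,"hand":-1},{"wx":0,"wy":-0.0625,"wz":0,"x":0,"y":0,"z":0,"hand":-1}])

```text
t: 43.45
eef_pos: [0.5689, 0.0946, 0.2247]
tcp_rot: [1.564, 1.891, -0.646]
wrist_force: [0.1, -0.5, -1.2]
width: 0.0592
gripper_force: 86.9
```

send_rows(commands=[{"wx":0,"wy":-0.0625,"wz":0,"x":0,"y":0,"z":0,"hand":-1},{"wx":0,"wy":-0.0625,"wz":0,"x":0,"y":0,"z":0,"hand":-1},{"wx":0,"wy":0,"wz":0,"x":0,"y":0,"z":0,"hand":-1},{"wx":0,"wy":0,"wz":0,"x":0,"y":0,"z":0,"hand":-1},{"wx":0,"wy":0,"wz":0,"x":0,"y":0,"z":0,"hand":-1},{"wx":0,"wy":0,"wz":0,"x":0,"y":0,"z":0,"hand":-1},{"wx":0,"wy":0,"wz":0,"x":0,"y":0,"z":0,"hand":-1},{"wx":0,"wy":0,"wz":0,"x":0,"y":0,"z":0,"hand":-1}])

```text
t: 44.25
eef_pos: [0.5687, 0.0934, 0.2246]
tcp_rot: [1.406, 1.702, -0.808]
wrist_force: [-0.4, -0.2, -1.1]
width: 0.0593
gripper_force: 87.6
```

```bash
python3 place.py .459 -.338 .0044 91.5 30 .4588 -.3145 26 75;python3 look.py w15; python3 chk.py w15
```

```text
off in tool [0.0206 0.0004 0.0112]
centre [0.5707 0.0945 0.075 ] TCP [0.5704 0.0938 0.0985]
at [0.5687 0.0934 0.2246] [ 1.406  1.702 -0.808] F [-0.4 -0.2 -1.1] w 0.0593 j [-0.42  0.6  -0.43  1.8   0.97  1.69 -1.05] t 44.25
shift/0.5: [0.2182 0.0031 0.1266]
turn/120: [-0.0009 -0.0013 -0.0014]
in target frame [0.2185 0.0035 0.126 ]
8723 mean [0.5695 0.0986 0.2069] normal [-0.19   0.982  0.005] pitch 0.2964599240733419 yaw 10.930896355985412
board face rack y mm 30.27162921807007 corners z 0.16680926444784994 0.2369598151901809
X [-28.529409    25.42414182]
```

send_rows(commands=[{"wx":-0.0009,"wy":-0.0013,"wz":-0.0014,"x":0.0368,"y":0.0033,"z":0.0198,"hand":-1},{"wx":0,"wy":0,"wz":0,"x":0.0364,"y":0,"z":0.021,"hand":-1},{"wx":0,"wy":0,"wz":0,"x":0.0364,"y":0,"z":0.021,"hand":-1},{"wx":0,"wy":0,"wz":0,"x":0.0364,"y":0,"z":0.021,"hand":-1},{"wx":0,"wy":0,"wz":0,"x":0.0364,"y":0,"z":0.021,"hand":-1},{"wx":0,"wy":0,"wz":0,"x":0.0364,"y":0,"z":0.021,"hand":-1},{"wx":0,"wy":0,"wz":0,"x":0,"y":0,"z":0,"hand":-1},{"wx":0,"wy":0,"wz":0,"x":0,"y":0,"z":0,"hand":-1}])

```text
t: 45.1
eef_pos: [0.5697, 0.0948, 0.0978]
tcp_rot: [1.399, 1.704, -0.811]
wrist_force: [-0.3, 0.3, -0.8]
width: 0.0595
gripper_force: 87.6
```

send_rows(commands=[{"wx":0,"wy":0,"wz":0,"x":0.0087,"y":0,"z":0.005,"hand":-1},{"wx":0,"wy":0,"wz":0,"x":0.0087,"y":0,"z":0.005,"hand":-1},{"wx":0,"wy":0,"wz":0,"x":0.0087,"y":0,"z":0.005,"hand":-1},{"wx":0,"wy":0,"wz":0,"x":0,"y":0,"z":0,"hand":-1},{"wx":0,"wy":0,"wz":0,"x":0,"y":0,"z":0,"hand":-1},{"wx":0,"wy":0,"wz":0,"x":0,"y":0,"z":0,"hand":-1},{"wx":0,"wy":0,"wz":0,"x":0,"y":0,"z":0,"hand":-1},{"wx":0,"wy":0,"wz":0,"x":0,"y":0,"z":0,"hand":-1}])

```text
t: 45.9
eef_pos: [0.5699, 0.0949, 0.0831]
tcp_rot: [1.399, 1.703, -0.81]
wrist_force: [-0.2, 0.1, -1.8]
width: 0.0592
gripper_force: 87.5
```

```bash
python3 place.py .459 -.338 .0044 91.5 30 .4588 -.3145 26 46;python3 look.py w16; python3 chk.py w16
```

```text
off in tool [0.0206 0.0004 0.0112]
centre [0.5707 0.0945 0.046 ] TCP [0.5704 0.0938 0.0695]
at [0.5699 0.0949 0.0831] [ 1.399  1.703 -0.81 ] F [-0.2  0.1 -1.8] w 0.0592 j [-0.45  0.81 -0.4   1.82  1.03  1.57 -1.23] t 45.9
shift/0.5: [0.0225 0.0006 0.0156]
turn/120: [0.0002 0.0003 0.0007]
in target frame [0.0224 0.0005 0.0156]
8806 mean [0.5705 0.1    0.0651] normal [-0.194  0.981  0.   ] pitch 0.0020096314742361586 yaw 11.204026376732267
board face rack y mm 31.415240300581306 corners z 0.024438296534314785 0.095423259638177
X [-27.19910398  26.84697195]
```

send_rows(commands=[{"wx":0,"wy":0,"wz":0,"x":0.007,"y":0,"z":0.004,"hand":-1},{"wx":0,"wy":0,"wz":0,"x":0.007,"y":0,"z":0.004,"hand":-1},{"wx":0,"wy":0,"wz":0,"x":0.007,"y":0,"z":0.004,"hand":-1},{"wx":0,"wy":0,"wz":0,"x":0,"y":0,"z":0,"hand":-1},{"wx":0,"wy":0,"wz":0,"x":0,"y":0,"z":0,"hand":-1},{"wx":0,"wy":0,"wz":0,"x":0,"y":0,"z":0,"hand":-1},{"wx":0,"wy":0,"wz":0,"x":0,"y":0,"z":0,"hand":-1},{"wx":0,"wy":0,"wz":0,"x":0,"y":0,"z":0,"hand":-1}])

```text
t: 46.75
eef_pos: [0.5699, 0.0949, 0.071]
tcp_rot: [1.399, 1.703, -0.81]
wrist_force: [-0.7, 0.6, -1.2]
width: 0.0594
gripper_force: 87.5
```

send_rows(commands=[{"wx":0,"wy":0,"wz":0,"x":0.0017,"y":0,"z":0.001,"hand":-1},{"wx":0,"wy":0,"wz":0,"x":0.0017,"y":0,"z":0.001,"hand":-1},{"wx":0,"wy":0,"wz":0,"x":0,"y":0,"z":0,"hand":-1},{"wx":0,"wy":0,"wz":0,"x":0.0012,"y":0,"z":0.0007,"hand":-1},{"wx":0,"wy":0,"wz":0,"x":0,"y":0,"z":0,"hand":-1},{"wx":0,"wy":0,"wz":0,"x":0,"y":0,"z":0,"hand":-1},{"wx":0,"wy":0,"wz":0,"x":0,"y":0,"z":0,"hand":-1},{"wx":0,"wy":0,"wz":0,"x":0,"y":0,"z":0,"hand":-1}])

```text
t: 47.55
eef_pos: [0.5699, 0.0949, 0.0685]
tcp_rot: [1.399, 1.703, -0.81]
wrist_force: [-0.1, 0.8, 5.8]
width: 0.0594
gripper_force: 87.8
```

send_rows(commands=[{"wx":0,"wy":0,"wz":0,"x":0,"y":0,"z":0,"hand":0.7},{"wx":0,"wy":0,"wz":0,"x":0,"y":0,"z":0,"hand":0.7},{"wx":0,"wy":0,"wz":0,"x":0,"y":0,"z":0,"hand":0.7},{"wx":0,"wy":0,"wz":0,"x":0,"y":0,"z":0,"hand":0.7},{"wx":0,"wy":0,"wz":0,"x":0,"y":0,"z":0,"hand":0.7},{"wx":0,"wy":0,"wz":0,"x":0,"y":0,"z":0,"hand":0.7},{"wx":0,"wy":0,"wz":0,"x":0,"y":0,"z":0,"hand":0.7},{"wx":0,"wy":0,"wz":0,"x":0,"y":0,"z":0,"hand":0.7}])

```text
t: 48.35
eef_pos: [0.5699, 0.0949, 0.0682]
tcp_rot: [1.399, 1.704, -0.81]
wrist_force: [0.0, -0.3, -0.7]
width: 0.0726
gripper_force: 0.0
```

```bash
python3 look.py w17; python3 chk.py w17
```

```text
8054 mean [0.5707 0.1005 0.0534] normal [-0.193  0.981 -0.014] pitch -0.7797959501528515 yaw 11.108635804140446
board face rack y mm 31.85792844721099 corners z 0.0225087454066634 0.08054795031739681
X [-27.07165126  26.8422086 ]
```

send_rows(commands=[{"wx":0,"wy":0,"wz":0,"x":0,"y":0,"z":-0.05,"hand":0.75},{"wx":0,"wy":0,"wz":0,"x":-0.03,"y":0,"z":-0.09,"hand":0.75},{"wx":0,"wy":0,"wz":0,"x":-0.08,"y":0,"z":-0.05,"hand":0.75},{"wx":0,"wy":0.07,"wz":0,"x":-0.08,"y":0,"z":-0.05,"hand":0.75},{"wx":0,"wy":0.07,"wz":0,"x":-0.05,"y":0,"z":-0.05,"hand":0.75},{"wx":0,"wy":0.07,"wz":0,"x":-0.05,"y":0,"z":-0.05,"hand":0.75},{"wx":0,"wy":0.07,"wz":0,"x":0,"y":0,"z":0,"hand":0.75},{"wx":0,"wy":0.07,"wz":0,"x":0,"y":0,"z":0,"hand":0.75}])

```text
t: 49.2
eef_pos: [0.5591, 0.1543, 0.2834]
tcp_rot: [1.833, 2.23, -0.281]
wrist_force: [-0.2, -0.2, -1.9]
width: 0.0745
gripper_force: 0.0
```

send_rows(commands=[{"wx":0,"wy":0.07,"wz":0,"x":0,"y":0,"z":0,"hand":0.75},{"wx":0,"wy":0.07,"wz":0,"x":0,"y":0,"z":0,"hand":0.75},{"wx":0,"wy":0,"wz":0,"x":0,"y":0,"z":0,"hand":0.75},{"wx":0,"wy":0,"wz":0,"x":0,"y":0,"z":0,"hand":0.75},{"wx":0,"wy":0,"wz":0,"x":0,"y":0,"z":0,"hand":0.75},{"wx":0,"wy":0,"wz":0,"x":0,"y":0,"z":0,"hand":0.75},{"wx":0,"wy":0,"wz":0,"x":0,"y":0,"z":0,"hand":0.75},{"wx":0,"wy":0,"wz":0,"x":0,"y":0,"z":0,"hand":0.75}])

```text
t: 50.0
eef_pos: [0.5583, 0.1543, 0.2808]
tcp_rot: [1.983, 2.416, -0.024]
wrist_force: [0.0, -0.8, -0.3]
width: 0.0747
gripper_force: 0.0
```

```bash
python3 go.py .56 .27 .31 101.1 0 0
```

```text
target [0.56 0.27 0.31]
at [0.5583 0.1543 0.2808] [ 1.983  2.416 -0.024] F [ 0.  -0.8 -0.3] w 0.0747 j [ 0.14  0.29 -0.65  1.73  0.21  1.19 -0.37] t 50.0
shift/0.5: [ 0.225   0.0484 -0.0635]
turn/120: [-0.0007  0.0105  0.0013]
shift in target frame/0.5 [ 0.2265  0.0478 -0.0584]
```

send_rows(commands=[{"wx":-0.0007,"wy":0.0105,"wz":0,"x":0.085,"y":-0.005,"z":0.02,"hand":0.3},{"wx":0,"wy":0,"wz":0,"x":0.085,"y":-0.005,"z":0.04,"hand":0.3},{"wx":0,"wy":0,"wz":0,"x":0.085,"y":-0.005,"z":0.04,"hand":0.3},{"wx":0,"wy":0,"wz":0,"x":0.085,"y":-0.005,"z":0.04,"hand":0.3},{"wx":0,"wy":0,"wz":-0.056,"x":0,"y":0,"z":0.02,"hand":0.3},{"wx":0,"wy":0,"wz":-0.056,"x":0,"y":0,"z":0,"hand":0.3},{"wx":0,"wy":0,"wz":-0.056,"x":0,"y":0,"z":0,"hand":0.3},{"wx":0,"wy":0,"wz":0,"x":0,"y":0,"z":0,"hand":0.3}])

```text
t: 50.8
eef_pos: [0.5156, 0.3184, 0.1997]
tcp_rot: [-1.535, -2.741, 0.0]
wrist_force: [-0.2, 0.4, 0.3]
width: 0.0556
gripper_force: 0.0
```

```bash
python3 go.py .5112 .3419 .067 121.5 0 0; python3 look.py w18; python3 - <<'E'
from lib import *
p=cv2.imread('pics/w18.png');cv2.imwrite('pics/w18c.png',cv2.resize(p[60:300,110:390],None,fx=2.5,fy=2.5,interpolation=cv2.INTER_CUBIC))
E
```

```text
target [0.5112 0.3419 0.067 ]
at [0.5156 0.3184 0.1997] [-1.535 -2.741  0.   ] F [-0.2  0.4  0.3] w 0.0556 j [-0.07  0.44 -0.76  1.76  0.34  1.07 -0.4 ] t 50.8
shift/0.5: [0.0446 0.0171 0.2654]
turn/120: [-0.0001 -0.0002 -0.    ]
shift in target frame/0.5 [0.0447 0.017  0.2654]
```

View pics/w18c.png

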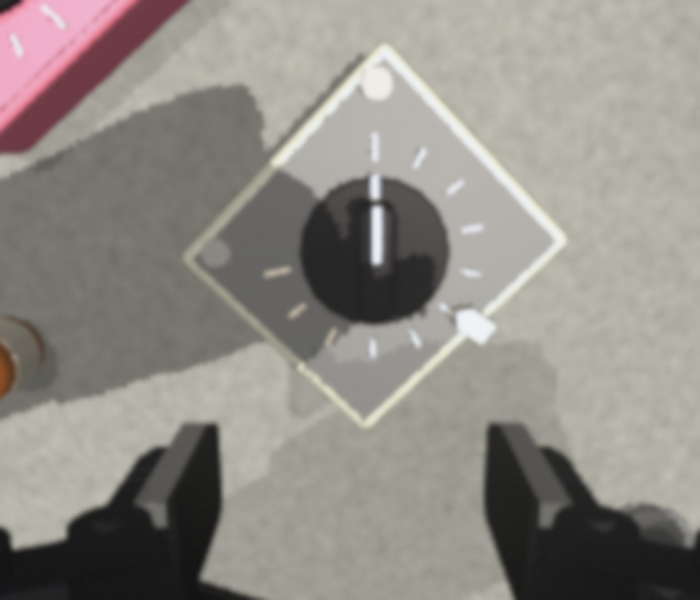

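The pointer sits exactly on the zero tick at (375,147). The tab tip is at about (456,313), beside tick 5. I'll measure the tab angle again.

```bash
python3 - <<'E'
from box import *
T=[(375,147),(420,157),(455,187),(472,229),(471,273),(445,307),(416,339),(373,348),(333,338),(297,311),(277,272)]
meas('w18.npz',[(383,45),(566,240),(366,427),(184,258)],T,(457,312),[((375,177),.061),((377,207),.089),((479,328),.060)],[110,60],2.5)
E
```

```text
corner mid [0.51118026 0.34417092 0.052     ]
circ [0.51098382 0.34377624]
zero dir deg 121.88421333806316
dial 2.20293591507356 0.042358422762231535
dial 0.013226403394110076 0.02938906026182008
dial 0.013004875921816872 0.020530924070716994
dial 2.1973867671989713 0.05296156144253388
```

send_rows(commands=[{"wx":0,"wy":0,"wz":0,"x":0.0447,"y":0.017,"z":0,"hand":0.2},{"wx":0,"wy":0,"wz":0,"x":0,"y":0,"z":0.05,"hand":0.2},{"wx":0,"wy":0,"wz":0,"x":0,"y":0,"z":0.06,"hand":0.2},{"wx":0,"wy":0,"wz":0,"x":0,"y":0,"z":0.06,"hand":0.2},{"wx":0,"wy":0,"wz":0,"x":0,"y":0,"z":0.06,"hand":0.2},{"wx":0,"wy":0,"wz":0,"x":0,"y":0,"z":0.034,"hand":0.2},{"wx":0,"wy":0,"wz":0,"x":0,"y":0,"z":0,"hand":0.2},{"wx":0,"wy":0,"wz":0,"x":0,"y":0,"z":0,"hand":0.2}])

```text
t: 51.65
eef_pos: [0.5118, 0.3421, 0.0689]
tcp_rot: [1.54, 2.738, 0.002]
wrist_force: [0.8, 0.6, 0.2]
width: 0.0512
gripper_force: 0.0
```

send_rows(commands=[{"wx":0,"wy":0,"wz":0,"x":0,"y":0,"z":0,"hand":-1},{"wx":0,"wy":0,"wz":0,"x":0,"y":0,"z":0,"hand":-1},{"wx":0,"wy":0,"wz":0,"x":0,"y":0,"z":0,"hand":-1},{"wx":0,"wy":0,"wz":0,"x":0,"y":0,"z":0,"hand":-1},{"wx":0,"wy":0,"wz":0,"x":0,"y":0,"z":0,"hand":-1},{"wx":0,"wy":0,"wz":0,"x":0,"y":0,"z":0,"hand":-1},{"wx":0,"wy":0,"wz":0,"x":0,"y":0,"z":0,"hand":-1},{"wx":0,"wy":0,"wz":0,"x":0,"y":0,"z":0,"hand":-1}], squeeze=40)

```text
t: 52.45
eef_pos: [0.5117, 0.3417, 0.0692]
tcp_rot: [1.539, 2.738, 0.001]
wrist_force: [-4.0, -2.9, 11.4]
width: 0.0133
gripper_force: 39.3
```

```bash
python3 go.py .5112 .3419 .067 -4.5 0 0
```

```text
target [0.5112 0.3419 0.067 ]
at [0.5117 0.3417 0.0692] [1.539e+00 2.738e+00 1.000e-03] F [-4.  -2.9 11.4] w 0.0133 j [-0.18  0.61 -0.68  1.84  0.49  0.87 -0.55] t 52.45
shift/0.5: [ 0.001  -0.0007  0.0045]
turn/120: [ 5.0000e-04 -5.0000e-04  1.0484e+00]
shift in target frame/0.5 [-0.0011 -0.0004  0.0045]
```

send_rows(commands=[{"wx":0,"wy":0,"wz":0.07,"x":0,"y":0,"z":0,"hand":-1},{"wx":0,"wy":0,"wz":0.07,"x":0,"y":0,"z":0,"hand":-1},{"wx":0,"wy":0,"wz":0.07,"x":0,"y":0,"z":0,"hand":-1},{"wx":0,"wy":0,"wz":0.07,"x":0,"y":0,"z":0,"hand":-1},{"wx":0,"wy":0,"wz":0.07,"x":0,"y":0,"z":0,"hand":-1},{"wx":0,"wy":0,"wz":0.07,"x":0,"y":0,"z":0,"hand":-1},{"wx":0,"wy":0,"wz":0.07,"x":0,"y":0,"z":0,"hand":-1},{"wx":0,"wy":0,"wz":0.07,"x":0,"y":0,"z":0,"hand":-1}])

```text
t: 53.25
eef_pos: [0.5111, 0.3416, 0.0692]
tcp_rot: [2.802, 1.421, 0.0]
wrist_force: [-8.4, -3.4, 11.6]
width: 0.0129
gripper_force: 39.5
```

send_rows(commands=[{"wx":0,"wy":0,"wz":0.07,"x":0,"y":0,"z":0,"hand":-1},{"wx":0,"wy":0,"wz":0.07,"x":0,"y":0,"z":0,"hand":-1},{"wx":0,"wy":0,"wz":0.07,"x":0,"y":0,"z":0,"hand":-1},{"wx":0,"wy":0,"wz":0.07,"x":0,"y":0,"z":0,"hand":-1},{"wx":0,"wy":0,"wz":0,"x":0,"y":0,"z":0,"hand":-1},{"wx":0,"wy":0,"wz":0,"x":0,"y":0,"z":0,"hand":-1},{"wx":0,"wy":0,"wz":0,"x":0,"y":0,"z":0,"hand":-1},{"wx":0,"wy":0,"wz":0,"x":0,"y":0,"z":0,"hand":-1}])

```text
t: 54.05
eef_pos: [0.5109, 0.3418, 0.0692]
tcp_rot: [-3.091, -0.56, 0.0]
wrist_force: [-9.1, -3.3, 14.4]
width: 0.0132
gripper_force: 39.9
```

```bash
python3 go.py .5117 .3417 .0692 -4.7 0 0
```

```text
target [0.5117 0.3417 0.0692]
at [0.5109 0.3418 0.0692] [-3.091 -0.56   0.   ] F [-9.1 -3.3 14.4] w 0.0132 j [-0.49  0.53 -0.26  1.86  0.19  0.78 -2.07] t 54.05
shift/0.5: [0.0014 0.0008 0.    ]
turn/120: [-2.000e-04  1.000e-04  2.103e-01]
shift in target frame/0.5 [0.0016 0.0002 0.    ]
```

send_rows(commands=[{"wx":0,"wy":0,"wz":0.07,"x":0,"y":0,"z":0,"hand":-1},{"wx":0,"wy":0,"wz":0.07,"x":0,"y":0,"z":0,"hand":-1},{"wx":0,"wy":0,"wz":0.07,"x":0,"y":0,"z":0,"hand":-1},{"wx":0,"wy":0,"wz":0,"x":0,"y":0,"z":0,"hand":-1},{"wx":0,"wy":0,"wz":0,"x":0,"y":0,"z":0,"hand":-1},{"wx":0,"wy":0,"wz":0,"x":0,"y":0,"z":0,"hand":-1},{"wx":0,"wy":0,"wz":0,"x":0,"y":0,"z":0,"hand":-1},{"wx":0,"wy":0,"wz":0,"x":0,"y":0,"z":0,"hand":-1}])

```text
t: 54.85
eef_pos: [0.5108, 0.3421, 0.0692]
tcp_rot: [-3.138, 0.127, 0.001]
wrist_force: [-8.2, -1.9, 13.5]
width: 0.0132
gripper_force: 39.9
```

```bash
python3 go.py .5117 .3417 .0692 -4.7 0 0
```

```text
target [0.5117 0.3417 0.0692]
at [0.5108 0.3421 0.0692] [-3.138e+00  1.270e-01  1.000e-03] F [-8.2 -1.9 13.5] w 0.0132 j [-0.57  0.52 -0.16  1.86  0.11  0.77 -2.44] t 54.85
shift/0.5: [0.0018 0.0006 0.    ]
turn/120: [-0.0004  0.0002  0.0004]
shift in target frame/0.5 [0.0018 0.0006 0.    ]
```

send_rows(commands=[{"wx":0,"wy":0,"wz":0,"x":0,"y":0,"z":0,"hand":0.2},{"wx":0,"wy":0,"wz":0,"x":0,"y":0,"z":0,"hand":0.2},{"wx":0,"wy":0,"wz":0,"x":0,"y":0,"z":0,"hand":0.2},{"wx":0,"wy":0,"wz":0,"x":0,"y":0,"z":-0.04,"hand":0.2},{"wx":0,"wy":0,"wz":0,"x":0,"y":0,"z":-0.08,"hand":0.2},{"wx":0,"wy":0,"wz":0,"x":-0.04,"y":0,"z":-0.08,"hand":0.2},{"wx":0,"wy":0,"wz":0,"x":-0.04,"y":0,"z":-0.06,"hand":0.2},{"wx":0,"wy":0,"wz":0,"x":0,"y":0,"z":0,"hand":0.2}])

```text
t: 55.65
eef_pos: [0.4711, 0.3468, 0.2025]
tcp_rot: [-3.134, 0.125, -0.007]
wrist_force: [0.2, 0.4, 0.4]
width: 0.051
gripper_force: 0.0
```

send_rows(commands=[{"wx":0,"wy":0,"wz":0,"x":0,"y":0,"z":0,"hand":0.2},{"wx":0,"wy":0,"wz":0,"x":0,"y":0,"z":0,"hand":0.2},{"wx":0,"wy":0,"wz":0,"x":0,"y":0,"z":0,"hand":0.2},{"wx":0,"wy":0,"wz":0,"x":0,"y":0,"z":0,"hand":0.2},{"wx":0,"wy":0,"wz":0,"x":0,"y":0,"z":0,"hand":0.2},{"wx":0,"wy":0,"wz":0,"x":0,"y":0,"z":0,"hand":0.2},{"wx":0,"wy":0,"wz":0,"x":0,"y":0,"z":0,"hand":0.2},{"wx":0,"wy":0,"wz":0,"x":0,"y":0,"z":0,"hand":0.2}])

```text
t: 56.45
eef_pos: [0.4717, 0.3448, 0.198]
tcp_rot: [-3.139, 0.128, -0.0]
wrist_force: [0.8, 0.1, -0.5]
width: 0.0513
gripper_force: 0.0
```

```bash
python3 look.py w19; python3 - <<'E'
from lib import *
p=cv2.imread('pics/w19.png');t,_=cams.capture('scene')
a=cv2.resize(p[80:240,170:330],(480,480),interpolation=cv2.INTER_CUBIC)
b=cv2.resize(t[150:270,200:300],(320,384),interpolation=cv2.INTER_CUBIC);b=np.vstack([b,np.zeros((96,320,3),np.uint8)])
cv2.imwrite('pics/fin.png',np.hstack([a,b]))
E
```

```text
(no output)
```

View pics/fin.png

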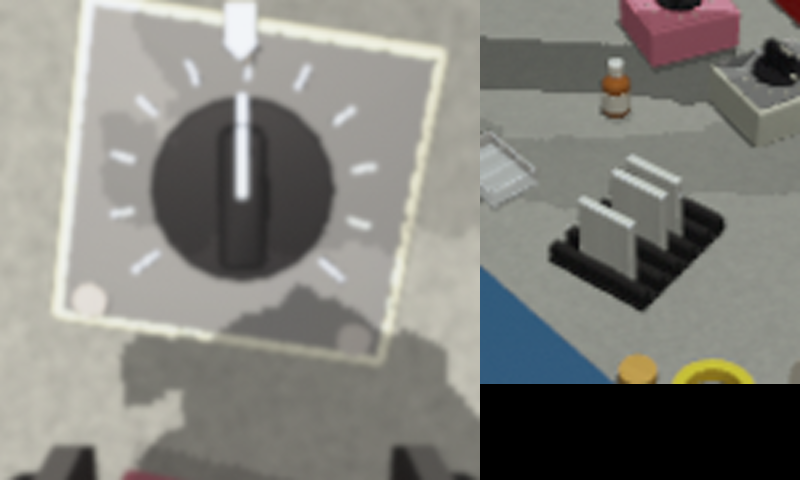

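The pointer line (column 242) points at the tab tip (242,58), on the column where there's no parallax. The three modules stand upright in the rack and the gripper is clear of everything, so I'm handing the job in.

```bash
python3 -c "
from workcell import job_done
print(job_done())"
```

```text
the job is handed in; nothing more can be done
None
```

I turned the blower off first, stood all three modules I found in the scene upright in separate rack grooves, then set the dial pointer on the white tab and handed the job in at about 56 s; the hand-in returned no verdict.

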